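# Set up a stepped shaft on risers and vee-blocks for measuring

## Task

Set the stepped shaft up for measuring: stand the low blue riser square on the outline of the blue seat plate and the tall red riser square on the outline of the red seat plate, then put one vee-block centred on top of each riser with its groove running along the line from seat to seat. Last, lay the shaft in the two grooves so that it lies level, its thick end on the blue side and its step about midway between the two vee-blocks; let go of everything and leave the other things on the steel plate where they are.

Things in the scene. Friction and masses are not known exactly. Their poses are not given: they have to be found in the camera images.
- seat_blue: Target: blue seat plate fixed on the big steel plate, whose top (z = 0.012) carries all these things. 80 (x) by 90 (y) by 8 mm high; a thin white outline 42 by 62 mm at its centre is for the blue riser (40 mm side along x, 60 along y). Origin: centre of underside. x lies on the line through both seats' centres, 120 mm apart; which seat is left or right varies.
- seat_red: Target: red seat plate fixed on the steel plate, same sizes, axes and white outline as the blue seat and parallel to it, 120 mm from it along the x line; place of the tall red riser. Origin: centre of underside.
- riser_low: Loose low riser: solid blue aluminium block, 40 (x) by 60 (y) by 25 mm high, about 0.16 kg, with two dark bolt holes in its top. Stands upright on the steel plate at the start. Origin: centre of underside.
- riser_tall: Loose tall riser: solid red aluminium block, 40 (x) by 60 (y) by 35 mm high, about 0.23 kg, with two dark bolt holes in its top. Stands upright on the steel plate at the start. Origin: centre of underside.
- vee_a: Loose black steel vee-block, bright groove, one of a like pair (either may go on either riser), 30 (x) by 48 (y) by 35 mm high, about 0.31 kg. A 90 degree groove along x through its top: 36 mm wide and 18 mm deep. Seated in it, the shaft's axis is above the block's underside by 43.9 mm (thick part) or 34 mm (thin part). Stands groove up on the steel plate at the start. Origin: centre of underside.
- vee_b: Loose black steel vee-block with bright groove, the other of the pair: same sizes, mass and axes as vee_a, standing groove up on the steel plate at the start. Origin: centre of underside.
- shaft: Loose aluminium shaft, 0.34 kg: thick part 38 mm dia, 90 long, dark bore in its end; thin part 24 mm dia, 95 long. Lies level, axis 42 mm above the steel plate, in a fixed grey cradle: base 60 wide, 6 high, two notched walls 60 mm either side of the step, free between. Origin: on the axis in the thick part, 13 mm from the step (balance point: grip here); x points to the thin end.
- parallel: Bystander, leave alone: loose bright steel bar 160 (x) by 18 by 25 mm high with a row of five dark holes. Origin: centre of underside.
- ring_gauge: Bystander, leave alone: loose dark steel ring, 66 mm outside and 38 mm inside diameter, 22 mm high. Origin: centre of underside.
- ref_sphere: Bystander, leave alone: loose reference sphere, a white 30 mm ball on a black post with a round 84 mm base, 127 mm high in all. Origin: centre of underside.
There are look-alikes about, which are no part of the job. Of the things like the riser_tall, leave any that is pink; of the rest the larger one is meant. There is more than one size of the riser_low; the one meant has the size given above.

How it is judged:
By the outcome, as a careful person would: the job done as asked, in the order asked, and still so for the second after the job is handed in, with the robot touching nothing.
It also fails if it takes over 120 s, if anything falls off the work surface, if the arm or the gripper's body presses on something with over 40 N, if the wrist force passes 120 N, or if a joint passes its speed limit or range.

## Robot

A 7-joint arm with a two-finger parallel gripper is mounted at the origin on the work surface. World frame = base frame: x ahead of the robot, y to its left, z up, the work surface at z = 0. Lengths are in m, angles in rad, forces in N, time in s.
With the tool pointing down it reaches from about 0.35 to 0.9 m from the base axis. Payload 19.9 kg.
Tool frame: the origin (TCP) lies on the centre line of the jaws, within the pads' length; the fingertips stand tcp_to_tips ahead of it and the grasp point (between the pads) lies 2 mm behind it (tcp_to_tips is the distance from the TCP to the fingertips, in m); z points along the fingers, y is the direction in which the jaws open and shut (so a half turn about z gives the same grasp; the last joint's range is limited). The gripper opens to 85 mm and grips with 20 to 120 N. Pads are 22 mm wide; open, the fingers measure 114 mm over their backs; the gripper's body (76 mm by 85 mm) begins 54 mm behind the grasp point. The pads swing forward as they close: fully open they stand 13 mm farther back than shut.
Start: joints at [-1.323, 0.417, -0.01, 1.614, 0.005, 1.111, -0.053], TCP at [0.179, 0.599, 0.213] pointing down, gripper open.
Joint ranges: [-2.81, 2.81], [-0.39, 2.02], [-1.27, 1.25], [0.06, 2.57], [-1.19, 4.33], [0.19, 2], [-2.82, 2.82]. Speed limits (rad/s): [1.89, 1.89, 2.39, 2.39, 3.01, 3.01, 3.01].

## Interface

Orientations are given as [roll, pitch, yaw] about the fixed x, y, z axes, in that order (R = Rz(yaw) Ry(pitch) Rx(roll)).
In Python, from cell import * gives the robot as it stands.
- The arm moves only by the shell command python3 -m pendant 'ROWS' [OPENING] [FORCE]. ROWS is text: rows parted by semicolons, each of 6 numbers parted by spaces: the shift along the world's x, y, z in cm, then the turn, a rotation vector about the world's x, y, z in rad. In form: dx dy dz rx ry rz; .... A call has 1 to 20 rows; each row is the pose to reach, as a shift and turn from the pose commanded when the call began; what a row does not reach only later rows make up. A row lasts 1/12 s, in which the tool goes at most 41.7 mm and 7.16 degrees, less where a joint would pass 70% of its speed; a pose out of reach is approached as far as the arm can. A call with a gripper value outside its range is refused whole. OPENING is the closure, from -1 (fully open) to 1 (shut), set as the call begins (- or left out, the last holds). The fingers move at their own pace and stop on an object; FORCE is the grip in N (left out, the last holds). Time passes only in rows, so rows that repeat a pose let the fingers close. It gives the time, the measured TCP pose, the force and the opening at its end, in the units of the state.
- get_obs(): the state, without advancing time (a new reading comes with each control period).
- capture(name): name is "scene" or "top"; returns a dict with "color" (420x560x3 uint8, red, green, blue), "range_z" (420x560 float32, m along the optical axis (not along the pixel's ray), 0 where there is no reading), "vertical_fov" (degrees; the focal length in pixels is half the picture's height over the tangent of half this angle, whatever the lens; pixels are square), "cx", "cy" (the principal point, pixels), "T" (4x4, takes a point from camera to world coordinates). Camera axes: x right, y down, z forward; pixel columns grow to the right and rows downward; lengths in m; the calibration is good to about 2 mm. A picture is of the moment at which its call begins.
- finish_job(): hands the job in, once; it reports no verdict.
Trained networks look in a picture, given as the dict that the camera call returned (one of the last four; its "shot" number tells which), for a name from the list of things; names that differ only in an ending like _2 or _b are one class to them, and where a whole thing is asked for, a point or a joint stands for the part that bears it (a point fixed in the world has none). Each returns a list of dicts, best first, with "score" (0 to 1); they miss things now and then, are a little off and sometimes report something else, mostly with a low value. They report only what shows in the picture. A call takes as long as a camera call. They do not tell look-alikes from the thing itself.
- cut_out(target, picture): "mask" (420x560 bool, what is visible of it) and "pixel" ([column, row] in pixels, amid what is visible of it).
- mark_of(target, picture): "pixel" ([column, row] in pixels: a listed point, or the origin of a listed thing).
The state is a dict: "time": time; "qpos": joint angles; "joint_velocities": joint speeds; "joint_efforts": joint torques, N m; "position": TCP position; "eef_rot": TCP orientation; "contact_force": force on the tool from outside, world axes, zero at the start; "moment": the same for the moment, N m; "grip_width": opening from 0.0 (shut) to 1.0 (fully open).
Only numpy, scipy, OpenCV 4.12 (cv2) and the standard library are available. Lean on these libraries where they do the work, as an engineer would, in place of code of your own. Each camera call takes 0.05 s, during which the arm holds its last target.

## Working session

There is one attempt and no reset: what is moved stays moved. The work goes in short steps, Python scripts to look and compute and a shell command to move; the robot and the scene stay as the last step left them, time stands still between calls to the robot, and variables do not carry over. Pictures are saved under pics/ and viewed, and the job is handed in when it is done.

```bash
mkdir -p pics; ls; cat > h.py <<'E'
from cell import *
import numpy as np, cv2
def save(n,img,scale=1):
    im=cv2.cvtColor(img,cv2.COLOR_RGB2BGR)
    if scale!=1: im=cv2.resize(im,None,fx=scale,fy=scale,interpolation=cv2.INTER_CUBIC)
    cv2.imwrite('pics/'+n+'.png',im)
def cloud(c):
    z=c['range_z'];h,w=z.shape
    f=h/2/np.tan(np.radians(c['vertical_fov'])/2)
    u,v=np.meshgrid(np.arange(w),np.arange(h))
    P=np.stack([(u-c['cx'])*z/f,(v-c['cy'])*z/f,z],-1)
    W=P@c['T'][:3,:3].T+c['T'][:3,3]
    W[z==0]=np.nan
    return W
E
python3 - <<'E'
from h import *
o=get_obs();print({k:np.round(v,3) for k,v in o.items()})
for n in('scene','top'):
    c=capture(n);save(n+'0',c['color'],1.4);print(n,c['vertical_fov'],c['cx'],c['cy'],c['T'],c['shot'])
    np.savez(n+'0.npz',W=cloud(c),color=c['color'])
E
```

```text
pics
{'time': np.float64(0.0), 'qpos': array([-1.322,  0.418, -0.01 ,  1.614,  0.005,  1.111, -0.053]), 'joint_velocities': array([-0.   , -0.   ,  0.001,  0.   , -0.   ,  0.   , -0.   ]), 'joint_efforts': array([-0.0000e+00, -8.6443e+01,  6.7800e-01, -4.3490e+01,  1.9000e-02,
        7.0000e-03,  0.0000e+00]), 'position': array([0.179, 0.599, 0.212]), 'eef_rot': array([-3.14 ,  0.   ,  2.852]), 'contact_force': array([-0.599, -0.484, -0.834]), 'moment': array([-0.034, -0.031,  0.034]), 'grip_width': np.float64(0.999)}
scene 49.50191677622723 284.5787235440642 209.17495450877763 [[-0.47212404  0.58684659 -0.65780694  1.44245403]
 [ 0.88138844  0.32772003 -0.3402264   0.38820288]
 [ 0.01591581 -0.74041249 -0.67196431  1.04597886]
 [ 0.          0.          0.          1.        ]] 1
top 55.97407924472304 282.23194608860865 213.77969570650467 [[ 0.02851211 -0.99496298  0.09610271  0.40087747]
 [-0.99951154 -0.02960845 -0.01000105 -0.09168723]
 [ 0.01279613 -0.09577062 -0.99532118  1.04148069]
 [ 0.          0.          0.          1.        ]] 2
```

View pics/scene0.png

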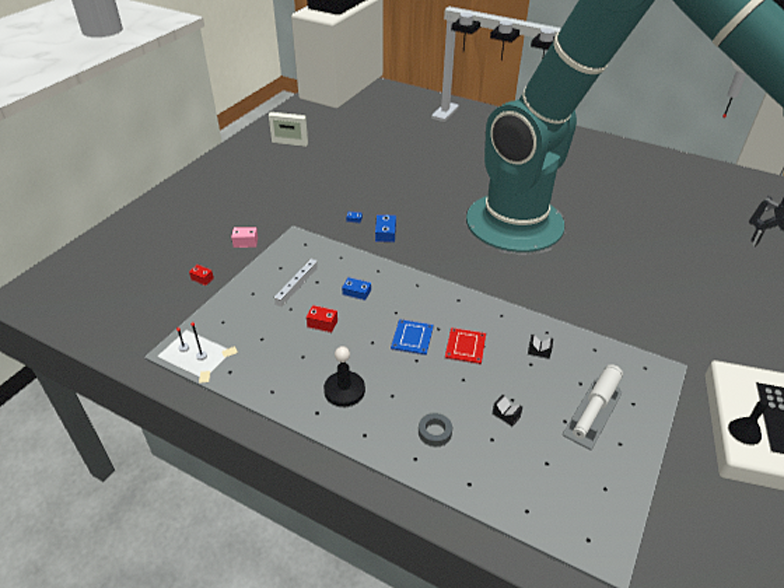

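View pics/top0.png

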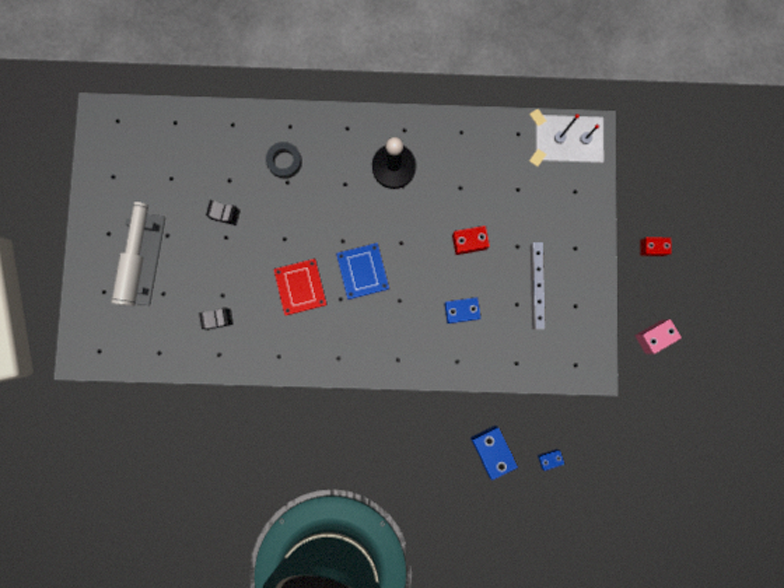

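Scene (scaled 1.4): the plate's blue block is at about (356,287) and its red block at (321,318). Look-alikes are a large blue (385,227), a small blue (354,216), a small red (201,274) and a pink (244,236). Next I measure sizes.

```bash
cat >> h.py <<'E'
def rect(pts,z0,z1):
    p=pts[(pts[:,2]>z0)&(pts[:,2]<z1)]
    if len(p)<15: return None
    z=np.median(p[:,2])
    (c,s,a)=cv2.minAreaRect((p[:,:2]*1000).astype(np.float32))
    if s[0]<s[1]: s=s[::-1];a+=90
    return np.round(c,1),np.round(s,1),round((a+90)%180-90,1),round(z*1000,1),len(p)
E
python3 - <<'E'
from h import *
for cam in('top','scene'):
    c=capture(cam);W=cloud(c)
    print(cam)
    for t in['seat_blue','seat_red','riser_low','riser_tall','vee_a','shaft','parallel','ring_gauge','ref_sphere']:
        for d in cut_out(t,c):
            if d['score']<.3: continue
            m=d['mask'];p=W[m];p=p[~np.isnan(p[:,0])]
            if not len(p): continue
            zt=np.percentile(p[:,2],90)
            print(t,round(d['score'],2),np.round(d['pixel'],0),'ztop',round(zt*1000,1),'rect(c,size,long-axis deg,z,n)',rect(p,zt-.004,zt+.004))
E
```

```text
top
seat_blue 0.61 [258. 196.] ztop 21.6 rect(c,size,long-axis deg,z,n) (array([552.4, -39.7]), array([90. , 79.5]), 16.1, np.float64(19.8), 880)
seat_red 0.67 [213. 205.] ztop 21.6 rect(c,size,long-axis deg,z,n) (array([519.3,  75.9]), array([89.8, 79.8]), 15.9, np.float64(19.7), 876)
riser_low 0.85 [330. 222.] ztop 38.4 rect(c,size,long-axis deg,z,n) (array([ 483.2, -225.4]), array([60. , 39.8]), -79.8, np.float64(36.6), 299)
riser_low 0.75 [355. 327.] ztop 33.9 rect(c,size,long-axis deg,z,n) (array([ 227.9, -287.6]), array([77.5, 51.4]), 27.4, np.float64(32.0), 519)
riser_low 0.52 [393. 330.] ztop 17.4 rect(c,size,long-axis deg,z,n) (array([ 216. , -394.2]), array([37.9, 26.2]), -70.0, np.float64(15.2), 127)
riser_tall 0.95 [336. 170.] ztop 48.6 rect(c,size,long-axis deg,z,n) (array([ 612.9, -237.5]), array([59.3, 38.5]), -77.7, np.float64(46.7), 284)
riser_tall 0.78 [468. 240.] ztop 36.0 rect(c,size,long-axis deg,z,n) (array([ 446.2, -591. ]), array([61.9, 39.7]), -59.3, np.float64(34.3), 313)
riser_tall 0.68 [468. 176.] ztop 28.5 rect(c,size,long-axis deg,z,n) (array([ 616.7, -5
[... 2494 characters left out ...]
. 280.] ztop 72.9 rect(c,size,long-axis deg,z,n) (array([550.2, 375.6]), array([162.5,  28.6]), -6.3, np.float64(71.8), 213)
parallel 0.6 [210. 202.] ztop 39.0 rect(c,size,long-axis deg,z,n) (array([ 530.8, -361.5]), array([158.2,  22.5]), 0.5, np.float64(37.3), 144)
parallel 0.55 [255. 207.] ztop 39.0 rect(c,size,long-axis deg,z,n) (array([ 481.1, -224.4]), array([60.5, 42.1]), -83.8, np.float64(37.8), 116)
ring_gauge 0.88 [307. 304.] ztop 36.4 rect(c,size,long-axis deg,z,n) (array([755.2, 117.6]), array([63.6, 63.3]), -23.6, np.float64(35.0), 227)
ref_sphere 0.85 [244. 275.] ztop 124.6 rect(c,size,long-axis deg,z,n) (array([758.7, -85.8]), array([27.1, 10.7]), -57.6, np.float64(124.9), 18)
```

```bash
python3 - <<'E'
import cell
print([n for n in dir(cell) if not n.startswith('__')])
print(getattr(cell,'tcp_to_tips',None))
from h import *
c=capture('top');save('crop_top',c['color'][140:340,300:500],3.5)
E
```

```text
['Unreachable', 'capture', 'cut_out', 'finish_job', 'get_obs', 'mark_of', 'tcp_to_tips']
0.017
```

View pics/crop_top.png

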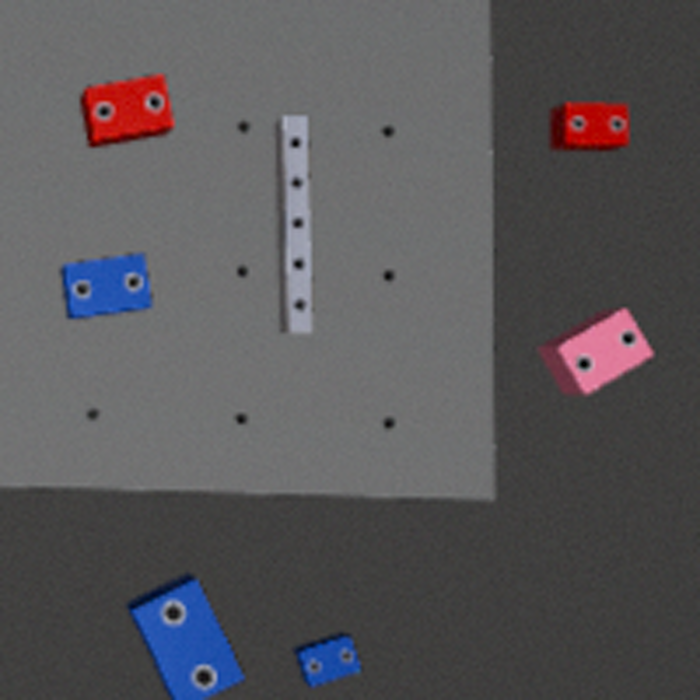

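The sizes settle it. Blue candidates in top pixels: (330,222) measures 60x40 and is the one meant; (355,327) is 77x51 and (393,330) is 38x26. Red candidates: (336,170) is 59x39, larger than (468,176) at 49x30; (468,240) is pink. The crop agrees, with blue at crop (107,287) and red at (127,110). I go for the blue riser.

```bash
python3 -m pendant '26 -36 0 0 0 0.464;26 -36 0 0 0 0.464;26 -36 0 0 0 0.464;26 -36 0 0 0 0.464;26 -36 0 0 0 0.464;26 -36 0 0 0 0.464;26 -36 0 0 0 0.464;26 -36 0 0 0 0.464;26 -36 0 0 0 0.464;26 -36 0 0 0 0.464;30.35 -82.35 -5 0 0 0.464;30.35 -82.35 -5 0 0 0.464;30.35 -82.35 -5 0 0 0.464;30.35 -82.35 -5 0 0 0.464;30.35 -82.35 -5 0 0 0.464;30.35 -82.35 -5 0 0 0.464;30.35 -82.35 -5 0 0 0.464;30.35 -82.35 -5 0 0 0.464;30.35 -82.35 -5 0 0 0.464;30.35 -82.35 -5 0 0 0.464' -1 40
```

```text
time: 2.82
position: [0.4724, -0.1496, 0.1708]
eef_rot: [-3.141, 0.001, -2.967]
contact_force: [1.4, 1.1, -0.3]
grip_width: 1.004
```

```bash
python3 -m pendant '0 0 0 0 0 0;0 0 0 0 0 0'
```

```text
time: 2.98
position: [0.4721, -0.1497, 0.1704]
eef_rot: [-3.141, -0.0, -2.971]
contact_force: [0.7, 0.9, -0.3]
grip_width: 0.997
```

```bash
python3 -m pendant '1.04 -7.48 0 0 0 0;1.04 -7.48 0 0 0 0;1.04 -7.48 -4 0 0 0;1.04 -7.48 -8 0 0 0;1.04 -7.48 -11 0 0 0;1.04 -7.48 -12.5 0 0 0;1.04 -7.48 -13.3 0 0 0;1.04 -7.48 -13.7 0 0 0;1.04 -7.48 -13.7 0 0 0'; python3 -m pendant '0 0 0 0 0 0;0 0 0 0 0 0;0 0 0 0 0 0;0 0 0 0 0 0;0 0 0 0 0 0;0 0 0 0 0 0' 1 30
```

```text
time: 3.73
position: [0.4832, -0.2217, 0.0338]
eef_rot: [3.141, 0.0, -2.967]
contact_force: [0.5, -0.2, 0.1]
grip_width: 0.998
time: 4.23
position: [0.4829, -0.2224, 0.0339]
eef_rot: [-3.141, 0.0, -2.967]
contact_force: [-0.3, -0.1, 0.8]
grip_width: 0.142
```

```bash
python3 - <<'E'
from h import *
print(get_obs()['grip_width'],get_obs()['position'])
c=capture('scene');save('s1',c['color'][120:290,150:350],4)
E
```

```text
0.14202437622135028 [ 0.48293141 -0.22239625  0.03391234]
```

View pics/s1.png

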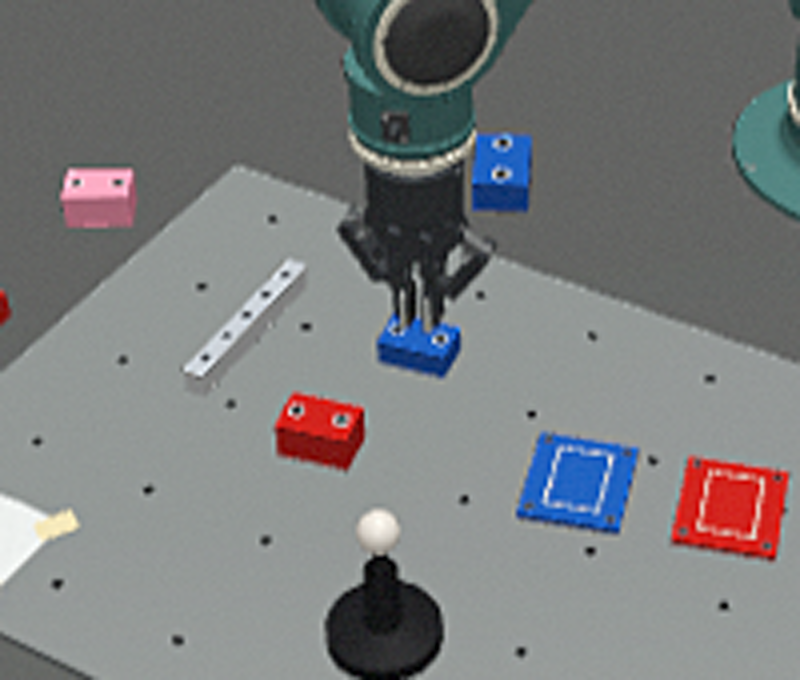

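```bash
python3 - <<'E'
from h import *
c=capture('scene');W=cloud(c)
# fingers region px: crop (395..450,260..330)/4 + (150,120)
for r in range(180,216):
    print(r,[ '%4d,%4d,%3d'%tuple(W[r,k]*1000) if W[r,k,0]==W[r,k,0] else '   -    ' for k in range(246,264,2)])
E
```

```text
180 [' 504,-235,150', ' 504,-227,153', ' 492,-228,144', ' 494,-219,149', ' 495,-211,153', ' 499,-201,160', ' 493,-198,157', ' 482,-197,149', ' 491,-184,161']
181 [' 505,-234,147', ' 501,-230,145', ' 492,-228,140', ' 493,-220,144', ' 499,-209,153', ' 500,-201,157', ' 488,-201,148', ' 491,-192,154', ' 486,-187,152']
182 [' 498,-240,135', ' 501,-230,142', ' 499,-224,142', ' 493,-220,140', ' 500,-208,149', ' 500,-201,153', ' 493,-198,148', ' 489,-193,148', ' 486,-188,148']
183 [' 475,-255,109', ' 502,-229,139', ' 500,-223,139', ' 491,-221,134', ' 498,-209,144', ' 499,-202,147', ' 490,-200,142', ' 487,-194,142', ' 485,-188,142']
184 [' 480,-252,110', ' 500,-231,132', ' 501,-223,136', ' 497,-218,135', ' 493,-213,135', ' 495,-204,139', ' 490,-200,138', ' 489,-193,139', ' 347,-271,  8']
185 [' 480,-252,106', ' 501,-231,129', ' 501,-223,132', ' 494,-220,128', ' 498,-210,135', ' 495,-204,135', ' 491,-199,135', ' 481,-198,128', ' 354,-268, 10']
186 [' 484,-249,106', ' 503,-229,127', ' 501,-223,128', ' 487,-225,117', ' 497,-211,130', ' 492,-206,128', ' 484,-204,124', ' 468,-206,112', ' 363,-262,
[... 3882 characters left out ...]
 ' 496,-207, 23', ' 496,-199, 28', ' 494,-193, 29', ' 480,-193, 17']
212 [' 507,-240, 13', ' 505,-233, 15', ' 497,-230, 10', ' 497,-222, 13', ' 496,-215, 15', ' 494,-208, 18', ' 491,-202, 18', ' 491,-195, 20', ' 476,-196,  8']
213 [' 508,-239, 10', ' 507,-232, 13', ' 502,-227, 11', ' 498,-222, 10', ' 498,-214, 14', ' 500,-205, 19', ' 496,-200, 18', ' 493,-194, 18', ' 485,-191, 14']
214 [' 514,-236, 12', ' 511,-230, 12', ' 508,-224, 12', ' 500,-221,  8', ' 501,-212, 12', ' 493,-209,  7', ' 492,-202,  9', ' 492,-195, 12', ' 488,-189, 12']
215 [' 519,-232, 13', ' 515,-227, 13', ' 509,-223,  9', ' 510,-215, 14', ' 505,-210, 12', ' 502,-204, 12', ' 495,-201,  7', ' 497,-192, 13', ' 492,-187, 11']
```

The jaws shut above the block. In the depth data the tips are at z≈0.053 while the reported TCP is at 0.034, so the stated tip offset does not match. I'll check with a gentle touch on the block top (z=0.037).

```bash
python3 -m pendant '0 0 -0.5 0 0 0;0 0 -1 0 0 0;0 0 -1 0 0 0'; for i in 1 2 3; do :; done; python3 -m pendant '0 0 -0.2 0 0 0;0 0 -0.2 0 0 0'; python3 -m pendant '0 0 -0.1 0 0 0;0 0 -0.1 0 0 0'
```

```text
time: 4.58
position: [0.4822, -0.2221, 0.0225]
eef_rot: [3.141, -0.001, -2.967]
contact_force: [-0.0, 0.1, 0.6]
grip_width: -0.001
time: 4.75
position: [0.4826, -0.2223, 0.0212]
eef_rot: [3.141, -0.0, -2.968]
contact_force: [-0.4, -0.4, 0.4]
grip_width: -0.002
time: 4.92
position: [0.4828, -0.2224, 0.0206]
eef_rot: [-3.142, -0.0, -2.967]
contact_force: [-0.5, 0.0, -1.0]
grip_width: -0.001
```

```bash
python3 - <<'E'
from h import *
c=capture('scene');save('s2',c['color'][120:290,150:350],4)
W=cloud(c)
for r in range(196,212):
    print(r,[ '%4d,%4d,%3d'%tuple(W[r,k]*1000) if W[r,k,0]==W[r,k,0] else '   -    ' for k in range(250,260,1)])
E
```

```text
196 [' 497,-228, 81', ' 497,-224, 83', ' 496,-220, 84', ' 487,-222, 76', ' 491,-216, 82', ' 493,-211, 86', ' 493,-207, 87', ' 488,-206, 84', ' 487,-203, 84', ' 488,-198, 87']
197 [' 489,-233, 69', ' 488,-229, 70', ' 495,-221, 78', ' 492,-219, 77', ' 493,-215, 79', ' 494,-210, 82', ' 491,-208, 81', ' 488,-206, 80', ' 479,-208, 72', ' 418,-242, 11']
198 [' 491,-232, 66', ' 488,-230, 65', ' 495,-221, 74', ' 493,-219, 74', ' 492,-215, 75', ' 488,-214, 72', ' 484,-213, 69', ' 487,-207, 74', ' 477,-209, 66', ' 426,-237, 16']
199 [' 494,-230, 65', ' 492,-227, 65', ' 489,-225, 63', ' 490,-221, 66', ' 493,-215, 71', ' 490,-213, 69', ' 488,-210, 69', ' 486,-208, 69', ' 481,-207, 65', ' 471,-209, 57']
200 [' 491,-232, 58', ' 489,-229, 58', ' 491,-225, 61', ' 493,-219, 65', ' 494,-215, 68', ' 487,-215, 62', ' 485,-213, 62', ' 487,-208, 65', ' 482,-207, 61', ' 470,-210, 51']
201 [' 494,-230, 57', ' 488,-231, 52', ' 490,-225, 55', ' 490,-221, 57', ' 493,-215, 63', ' 491,-213, 61', ' 485,-213, 57', ' 484,-210, 57', ' 482,-207, 58', ' 459,-217, 36']
202 [' 479,-240, 36', ' 487,-231, 47', ' 495,-222,
[... 999 characters left out ...]

208 [' 500,-228, 31', ' 499,-224, 32', ' 497,-222, 31', ' 498,-217, 35', ' 498,-213, 36', ' 495,-211, 35', ' 495,-207, 37', ' 496,-203, 39', ' 494,-200, 38', ' 492,-197, 39']
209 [' 499,-229, 26', ' 500,-224, 28', ' 502,-219, 32', ' 496,-218, 28', ' 496,-215, 29', ' 498,-210, 33', ' 498,-205, 35', ' 498,-202, 37', ' 494,-200, 34', ' 494,-196, 36']
210 [' 495,-231, 17', ' 501,-224, 25', ' 498,-222, 23', ' 498,-217, 26', ' 497,-214, 26', ' 499,-209, 29', ' 497,-207, 29', ' 493,-205, 27', ' 496,-199, 31', ' 496,-195, 34']
211 [' 496,-231, 13', ' 500,-225, 19', ' 500,-220, 21', ' 498,-218, 20', ' 494,-216, 18', ' 500,-208, 27', ' 497,-206, 25', ' 492,-206, 21', ' 493,-202, 24', ' 491,-198, 24']
```

View pics/s2.png

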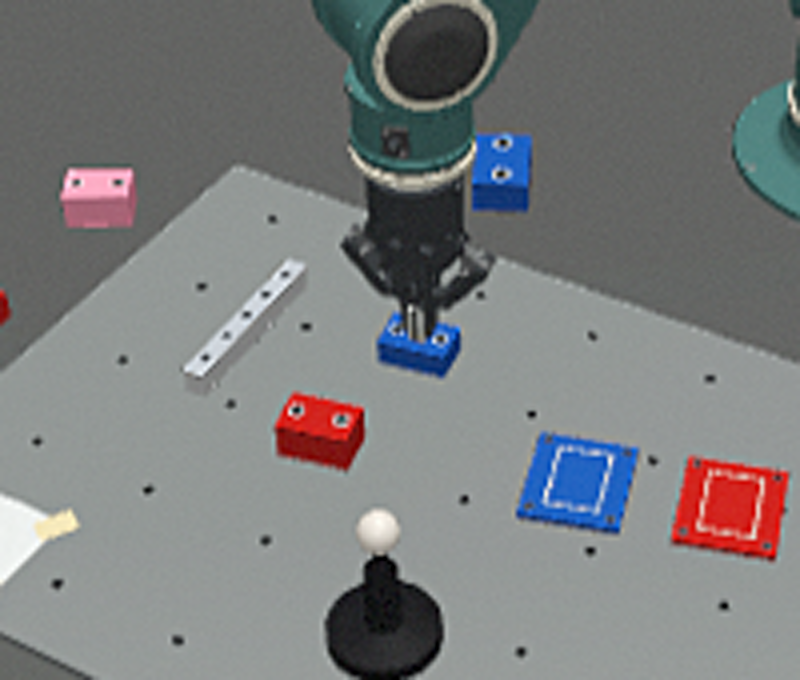

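```bash
python3 -m pendant '0 0 -0.1 0 0 0;0 0 -0.1 0 0 0'; python3 -m pendant '0 0 -0.1 0 0 0;0 0 -0.1 0 0 0';  python3 -m pendant '0 0 -0.1 0 0 0;0 0 -0.1 0 0 0'
```

```text
time: 5.13
position: [0.4828, -0.2223, 0.0196]
eef_rot: [-3.142, 0.0, -2.967]
contact_force: [-0.5, -0.3, -0.2]
grip_width: -0.002
time: 5.3
position: [0.4828, -0.2224, 0.0186]
eef_rot: [-3.141, 0.0, -2.967]
contact_force: [-0.1, 0.2, -0.0]
grip_width: 0.004
time: 5.47
position: [0.4829, -0.2224, 0.0185]
eef_rot: [3.141, 0.001, -2.968]
contact_force: [-6.9, 2.9, 22.5]
grip_width: -0.005
```

Contact at reported z=0.0186 on a top at 0.037, so with the jaws shut the tips are at reported z + 18.4 mm. The stated offset is about 35 mm wrong, and I'll use the measured one. Up, open, down around the block, and squeeze across its length.

```bash
python3 -m pendant '0 0 3 0 0 0;0 -0.2 3 0 0 0;0 -0.2 3 0 0 0;0 -0.2 3 0 0 0;0 -0.2 3 0 0 0;0 -0.2 3 0 0 0;0 -0.2 3 0 0 0;0 -0.2 1.5 0 0 0;0 -0.2 0 0 0 0;0 -0.2 -1.2 0 0 0;0 -0.2 -2 0 0 0;0 -0.2 -2.35 0 0 0;0 -0.2 -2.35 0 0 0' -1 30; python3 -m pendant '0 0 0 0 0 0;0 0 0 0 0 0;0 0 0 0 0 0;0 0 0 0 0 0;0 0 0 0 0 0' 1 30
```

```text
time: 6.55
position: [0.4824, -0.2243, -0.0066]
eef_rot: [3.141, -0.001, -2.968]
contact_force: [-0.6, 0.1, 0.3]
grip_width: 1.004
time: 6.97
position: [0.4832, -0.2245, -0.0051]
eef_rot: [-3.141, 0.001, -2.967]
contact_force: [-2.1, 0.6, 6.1]
grip_width: 0.69
```

```bash
python3 -m pendant '0 0 0 0 0 0;0 0 0 0 0 0;0 0 0 0 0 0;0 0 0 0 0 0;0 0 0 0 0 -1.571;0 0 0 0 0 -1.571;0 0 0 0 0 -1.571;0 0 0 0 0 -1.571;0 0 0 0 0 -1.571;0 0 0 0 0 -1.571;0 0 0 0 0 -1.571;0 0 0 0 0 -1.571;0 0 0 0 0 -1.571;0 0 0 0 0 -1.571;0 0 0 0 0 -1.571;0 0 0 0 0 -1.571;0 0 0 0 0 -1.571;0 0 0 0 0 -1.571' -1; python3 -m pendant '0 0 0 0 0 0;0 0 0 0 0 0;0 0 0 0 0 0;0 0 0 0 0 0;0 0 0 0 0 0;0 0 0 0 0 0;0 0 0 0 0 0' 1 40
```

```text
time: 8.47
position: [0.4828, -0.2241, -0.006]
eef_rot: [-3.141, 0.0, 1.742]
contact_force: [0.4, -1.4, 0.9]
grip_width: 0.998
time: 9.05
position: [0.4827, -0.2245, -0.0056]
eef_rot: [3.141, -0.0, 1.745]
contact_force: [-2.6, 0.5, 5.2]
grip_width: 0.458
```

```bash
cat >> h.py <<'E'
def ray_plane(c,uv,z):
    f=210/np.tan(np.radians(c['vertical_fov'])/2)
    uv=np.atleast_2d(uv).astype(float)
    d=np.stack([(uv[:,0]-c['cx'])/f,(uv[:,1]-c['cy'])/f,np.ones(len(uv))],-1)@c['T'][:3,:3].T
    o=c['T'][:3,3]
    return (o+d*((z-o[2])/d[:,2])[:,None])[:,:2]
E
python3 - <<'E'
from h import *
for cam in('top','scene'):
    c=capture(cam);img=c['color'].astype(int)
    for t in('seat_blue','seat_red'):
        d=cut_out(t,c)[0];m=d['mask']
        m=cv2.morphologyEx(m.astype(np.uint8),cv2.MORPH_CLOSE,np.ones((5,5)))
        v,u=np.nonzero(m)
        # soft weights: whiteness = min channel above background
        w=img[v,u].min(1).astype(float)
        mi=cv2.erode(m,np.ones((5,5)))[v,u]>0
        w=np.where(mi,np.clip(w-60,0,None),0)
        P=ray_plane(c,np.stack([u,v],1),.020)*1000
        cen=(P*w[:,None]).sum(0)/w.sum()
        q=P-P.mean(0);
        (rc,rs,ra)=cv2.minAreaRect(P.astype(np.float32))
        (rc2,rs2,ra2)=cv2.minAreaRect(P[w>40].astype(np.float32))
        print(cam,t,'white cen',np.round(cen,1),'rect',np.round(rc,1),np.round(rs,1),round(ra,1),'white rect',np.round(rc2,1),np.round(rs2,1),round(ra2,1), 'mask cen',np.round(P.mean(0),1))
E
```

```text
top seat_blue white cen [550.2 -38.6] rect [552.  -39.2] [88.8 79.8] 16.6 white rect [551.8 -38.7] [65.8 45.8] 16.4 mask cen [551.8 -39.5]
top seat_red white cen [517.3  75.8] rect [518.3  75.1] [91.9 83.5] 17.5 white rect [518.7  76.5] [64.3 45.8] 16.0 mask cen [518.4  74.8]
scene seat_blue white cen [547.4 -39.2] rect [550.3 -35.4] [101.4  81.4] 16.8 white rect [546.3 -39. ] [68.9 45.7] 15.8 mask cen [550.9 -35.3]
scene seat_red white cen [516.3  77.7] rect [516.1  78.2] [95.  76.4] 16.3 white rect [512.6  76.1] [66.7 44.8] 16.2 mask cen [517.2  78.8]
```

Gripped: the block is centred at (482.8,-224.4), against the top camera's (483.2,-225.4), so the camera bias is about 1 mm. Now lift, turn -83.9° and carry it over the blue seat.

```bash
python3 -m pendant '0 0 2 0 0 0;0 0 5 0 0 0;0 0 6 0 0 0;6.91 18.59 6 0 0 -1.4645;6.91 18.59 6 0 0 -1.4645;6.91 18.59 6 0 0 -1.4645;6.91 18.59 6 0 0 -1.4645;6.91 18.59 6 0 0 -1.4645;6.91 18.59 6 0 0 -1.4645;6.91 18.59 6 0 0 -1.4645;6.91 18.59 6 0 0 -1.4645;6.91 18.59 6 0 0 -1.4645;6.91 18.59 6 0 0 -1.4645;6.91 18.59 6 0 0 -1.4645;6.91 18.59 6 0 0 -1.4645;6.91 18.59 6 0 0 -1.4645;6.91 18.59 6 0 0 -1.4645;6.91 18.59 6 0 0 -1.4645;6.91 18.59 6 0 0 -1.4645' - 50; python3 -m pendant '0 0 0 0 0 0;0 0 0 0 0 0'
```

```text
time: 10.93
position: [0.5519, -0.0384, 0.0542]
eef_rot: [-3.141, -0.0, 0.283]
contact_force: [-0.6, -0.1, -1.7]
grip_width: 0.461
time: 11.1
position: [0.5519, -0.0385, 0.0542]
eef_rot: [-3.141, -0.0, 0.281]
contact_force: [0.4, -0.6, -2.4]
grip_width: 0.463
```

```bash
python3 -m pendant '0 0 -2.5 0 0 0;0 0 -4.2 0 0 0;0 0 -4.9 0 0 0;0 0 -5.1 0 0 0;0 0 -5.15 0 0 0;0 0 -5.15 0 0 0'
```

```text
time: 11.6
position: [0.5522, -0.0386, 0.0032]
eef_rot: [3.141, -0.0, 0.28]
contact_force: [-0.5, -0.1, -1.0]
grip_width: 0.458
```

```bash
python3 -m pendant '0 0 -0.08 0 0 0;0 0 -0.08 0 0 0'
```

```text
time: 11.77
position: [0.5523, -0.0385, 0.0024]
eef_rot: [3.141, -0.001, 0.28]
contact_force: [-0.6, -1.1, 2.1]
grip_width: 0.457
```

```bash
python3 -m pendant '0 0 0 0 0 0;0 0 0 0 0 0;0 0 0 0 0 0;0 0 0 0 0 0;0 0 1 0 0 0;0 0 3 0 0 0;0 0 6 0 0 0;0 0 8 0 0 0;6.02 -19.8 8 0 0 -0.07;6.02 -19.8 8 0 0 -0.07;6.02 -19.8 8 0 0 -0.07;6.02 -19.8 8 0 0 -0.07;6.02 -19.8 8 0 0 -0.07;6.02 -19.8 8 0 0 -0.07;6.02 -19.8 8 0 0 -0.07' -1
python3 - <<'E'
from h import *
c=capture('top');W=cloud(c)
for t in['seat_blue','riser_low','riser_tall']:
    for d in cut_out(t,c):
        if d['score']<.3: continue
        p=W[d['mask']];p=p[~np.isnan(p[:,0])]
        zt=np.percentile(p[:,2],90)
        print(t,round(d['score'],2),np.round(d['pixel'],0),rect(p,zt-.004,zt+.004))
save('t2',c['color'][130:280,180:380],4)
E
```

```text
time: 13.02
position: [0.6113, -0.2399, 0.0826]
eef_rot: [3.14, 0.0, 0.206]
contact_force: [-0.1, 0.7, -0.7]
grip_width: 1.001
riser_low 0.8 [355. 323.] (array([ 227.5, -287.6]), array([78.8, 50.4]), 27.2, np.float64(31.9), 526)
riser_low 0.44 [391. 328.] (array([ 216.5, -393.9]), array([38.4, 26.4]), -70.7, np.float64(16.0), 132)
riser_tall 0.98 [469. 240.] (array([ 446.1, -590.3]), array([61.1, 40. ]), -58.7, np.float64(34.0), 317)
riser_tall 0.62 [468. 176.] (array([ 616.7, -591.5]), array([48.4, 31.4]), 89.0, np.float64(26.6), 191)
```

View pics/t2.png

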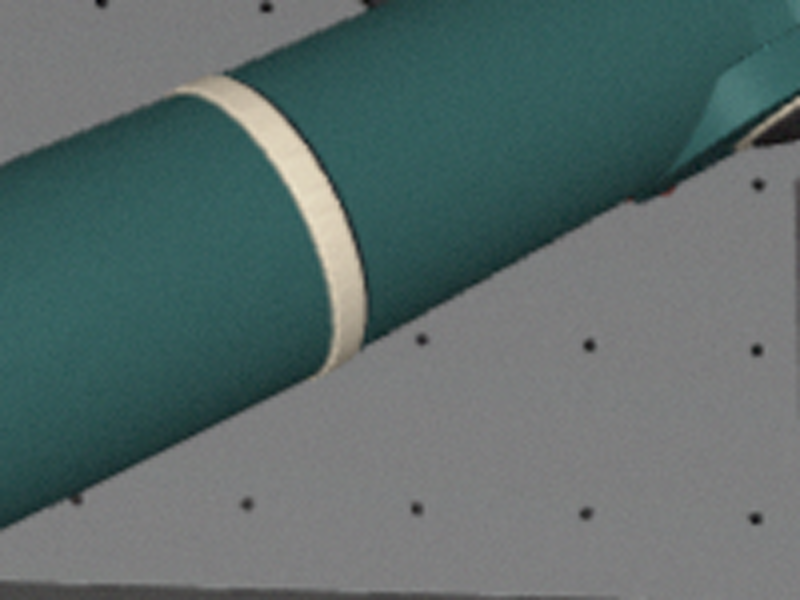

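The arm covers the seats from above (blocking the crop at 180-380, 130-280). I'll check with the scene camera.

```bash
python3 - <<'E'
from h import *
c=capture('scene');W=cloud(c)
print(get_obs()['position'])
for t in['seat_blue','riser_low','riser_tall']:
    for d in cut_out(t,c):
        if d['score']<.3: continue
        p=W[d['mask']];p=p[~np.isnan(p[:,0])]
        zt=np.percentile(p[:,2],90)
        print(t,round(d['score'],2),np.round(d['pixel'],0),rect(p,zt-.004,zt+.004))
save('s3',c['color'][170:290,200:360],5)
E
```

```text
[ 0.6123949  -0.23491294  0.08201176]
seat_blue 0.63 [291. 245.] (array([552.4, -36.7]), array([91.2, 79.4]), 16.6, np.float64(21.5), 185)
riser_low 0.69 [294. 237.] (array([553.1, -37.3]), array([61.1, 39.4]), 16.3, np.float64(46.0), 134)
riser_low 0.48 [274. 161.] (array([ 225.3, -286.1]), array([82.4, 50.5]), 24.2, np.float64(33.3), 135)
riser_tall 0.77 [174. 170.] (array([ 443.1, -588. ]), array([61.4, 42.5]), -64.7, np.float64(35.4), 89)
riser_tall 0.66 [230. 227.] (array([ 612.4, -235.1]), array([56.3, 42.1]), -78.2, np.float64(47.3), 141)
riser_tall 0.58 [296. 234.] (array([553. , -37.2]), array([60.8, 39.7]), 15.5, np.float64(45.9), 151)
riser_tall 0.51 [145. 197.] (array([ 613.4, -588.1]), array([45.8, 32.6]), -84.5, np.float64(27.1), 73)
```

View pics/s3.png

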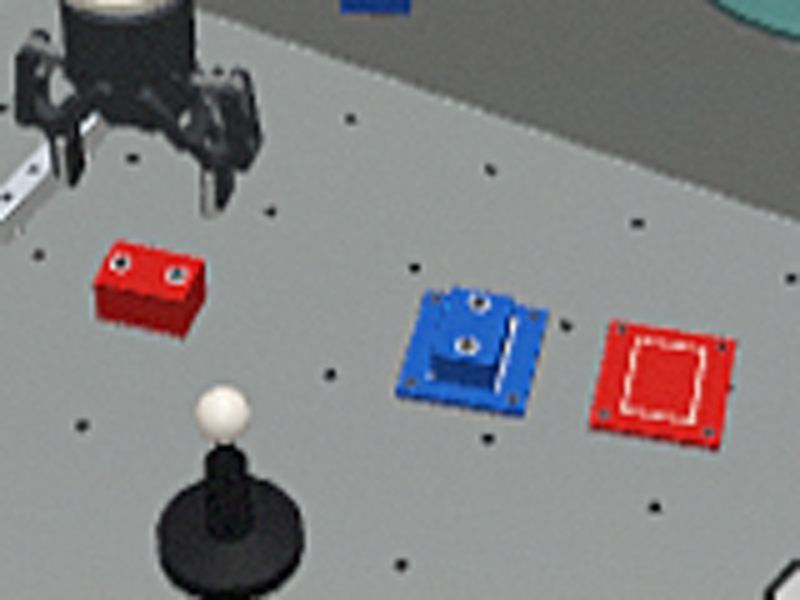

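Blue riser sits on its outline, with a thin white edge on the right at crop (505,350). Now the red riser: squeeze across its length first.

```bash
python3 -m pendant '0 -0.16 -3 0 0 0;0 -0.16 -6 0 0 0;0 -0.16 -7.8 0 0 0;0 -0.16 -8.4 0 0 0;0 -0.16 -8.6 0 0 0;0 -0.16 -8.6 0 0 0' -1; python3 -m pendant '0 0 0 0 0 0;0 0 0 0 0 0;0 0 0 0 0 0;0 0 0 0 0 0;0 0 0 0 0 0' 1 30
```

```text
time: 13.92
position: [0.6123, -0.2383, -0.0035]
eef_rot: [3.141, -0.0, 0.21]
contact_force: [-0.1, -0.7, 0.4]
grip_width: 0.999
time: 14.33
position: [0.6127, -0.2383, -0.0028]
eef_rot: [3.141, -0.001, 0.21]
contact_force: [-1.1, 1.7, 6.2]
grip_width: 0.695
```

```bash
python3 -m pendant '0 0 0 0 0 0;0 0 0 0 0 0;0 0 0 0 0 0;0 0 0 0 0 0;0 0 0 0 0 1.571;0 0 0 0 0 1.571;0 0 0 0 0 1.571;0 0 0 0 0 1.571;0 0 0 0 0 1.571;0 0 0 0 0 1.571;0 0 0 0 0 1.571;0 0 0 0 0 1.571;0 0 0 0 0 1.571;0 0 0 0 0 1.571;0 0 0 0 0 1.571;0 0 0 0 0 1.571;0 0 0 0 0 1.571;0 0 0 0 0 1.571' -1; python3 -m pendant '0 0 0 0 0 0;0 0 0 0 0 0;0 0 0 0 0 0;0 0 0 0 0 0;0 0 0 0 0 0;0 0 0 0 0 0;0 0 0 0 0 0' 1 50
```

```text
time: 15.83
position: [0.6121, -0.2383, -0.0039]
eef_rot: [3.141, -0.0, 1.785]
contact_force: [-0.7, 0.6, 0.1]
grip_width: 0.999
time: 16.42
position: [0.6121, -0.2381, -0.0041]
eef_rot: [-3.142, 0.0, 1.781]
contact_force: [0.6, -0.1, 2.6]
grip_width: 0.459
```

```bash
python3 -m pendant '0 0 2 0 0 0;0 0 5 0 0 0;0 0 8 0 0 0;-9.35 31.47 8 0 0 -1.501;-9.35 31.47 8 0 0 -1.501;-9.35 31.47 8 0 0 -1.501;-9.35 31.47 8 0 0 -1.501;-9.35 31.47 8 0 0 -1.501;-9.35 31.47 8 0 0 -1.501;-9.35 31.47 8 0 0 -1.501;-9.35 31.47 8 0 0 -1.501;-9.35 31.47 8 0 0 -1.501;-9.35 31.47 8 0 0 -1.501;-9.35 31.47 8 0 0 -1.501;-9.35 31.47 8 0 0 -1.501;-9.35 31.47 8 0 0 -1.501;-9.35 31.47 8 0 0 -1.501;-9.35 31.47 8 0 0 -1.501;-9.35 31.47 8 0 0 -1.501' - 50; python3 -m pendant '0 0 0 0 0 0;0 0 0 0 0 0'
```

```text
time: 18.0
position: [0.5186, 0.0766, 0.0759]
eef_rot: [-3.141, -0.0, 0.283]
contact_force: [0.5, 0.4, -2.1]
grip_width: 0.458
time: 18.17
position: [0.5186, 0.0766, 0.0759]
eef_rot: [-3.141, -0.0, 0.281]
contact_force: [-1.3, -0.8, -1.8]
grip_width: 0.458
```

```bash
python3 -m pendant '0 0 -3 0 0 0;0 0 -5.6 0 0 0;0 0 -6.6 0 0 0;0 0 -7.0 0 0 0;0 0 -7.12 0 0 0;0 0 -7.12 0 0 0'; python3 -m pendant '0 0 -0.1 0 0 0;0 0 -0.1 0 0 0'
```

```text
time: 18.67
position: [0.5191, 0.0765, 0.0054]
eef_rot: [3.141, -0.001, 0.28]
contact_force: [0.5, -0.4, -1.4]
grip_width: 0.465
time: 18.83
position: [0.5191, 0.0768, 0.0044]
eef_rot: [-3.141, -0.001, 0.281]
contact_force: [-0.0, -0.4, -2.3]
grip_width: 0.463
```

```bash
python3 -m pendant '-0.04 0 -0.06 0 0 0;-0.04 0 -0.06 0 0 0'; python3 -m pendant '0 0 0 0 0 0;0 0 0 0 0 0;0 0 0 0 0 0;0 0 0 0 0 0;0 0 1 0 0 0;0 0 3 0 0 0;0 0 6 0 0 0;0 0 9 0 0 0;-6.5 14.6 9 0 0 0;-6.5 14.6 9 0 0 0;-6.5 14.6 9 0 0 0;-6.5 14.6 9 0 0 0;-6.5 14.6 9 0 0 0;-6.5 14.6 9 0 0 0' -1
python3 - <<'E'
from h import *
for cam in('top','scene'):
    c=capture(cam);W=cloud(c)
    for t in['seat_blue','seat_red','riser_low','riser_tall','vee_a']:
      for d in cut_out(t,c):
        if d['score']<.3: continue
        p=W[d['mask']];p=p[~np.isnan(p[:,0])]
        zt=np.percentile(p[:,2],90)
        print(cam,t,round(d['score'],2),np.round(d['pixel'],0),rect(p,zt-.004,zt+.004))
    save('t4'+cam,c['color'][150:270,180:340],5)
E
```

```text
time: 19.0
position: [0.5188, 0.0769, 0.0039]
eef_rot: [-3.141, -0.001, 0.281]
contact_force: [-1.8, 1.4, 9.1]
grip_width: 0.459
time: 20.17
position: [0.4524, 0.2245, 0.0935]
eef_rot: [-3.141, 0.0, 0.284]
contact_force: [1.1, -0.5, 0.4]
grip_width: 1.003
top seat_blue 0.69 [266. 192.] (array([552.4, -39.7]), array([89.8, 79.5]), 16.0, np.float64(19.9), 520)
top seat_red 0.6 [223. 205.] (array([519.4,  75.9]), array([89., 80.]), 15.9, np.float64(20.0), 489)
top riser_low 0.76 [258. 193.] (array([555.7, -38.6]), array([59.6, 37.8]), 17.2, np.float64(44.9), 281)
top riser_low 0.67 [395. 331.] (array([ 216. , -394.8]), array([39.7, 26.3]), -71.7, np.float64(15.5), 142)
top riser_low 0.55 [353. 325.] (array([ 227.7, -288.4]), array([79. , 52.2]), 26.7, np.float64(31.9), 556)
top riser_tall 0.75 [214. 201.] (array([521.5,  76.3]), array([58.8, 39.9]), 15.6, np.float64(54.6), 314)
top riser_tall 0.56 [472. 241.] (array([ 446.1, -591.4]), array([60.6, 40.1]), -59.7, np.float64(34.3), 325)
top vee_a 0.71 [158. 153.] (array([651.7, 222.5]), array([49.2, 27.9]), 76.9, np.float64(45.4), 87)
top
[... 467 characters left out ...]
-286.2]), array([84.4, 50.5]), 25.5, np.float64(32.8), 145)
scene riser_low 0.5 [255. 151.] (array([ 213.5, -392.8]), array([34.9, 28.6]), -56.6, np.float64(15.9), 32)
scene riser_tall 0.74 [174. 173.] (array([ 445.7, -586.5]), array([58.3, 45.2]), -56.1, np.float64(35.8), 82)
scene riser_tall 0.56 [144. 200.] (array([ 615.4, -587.6]), array([46.5, 28.4]), -77.5, np.float64(29.0), 57)
scene riser_tall 0.51 [333. 238.] (array([519.1,  77.4]), array([62.2, 38.7]), 15.2, np.float64(55.5), 161)
scene vee_a 0.73 [386. 245.] (array([452.2, 225.1]), array([47. , 34.2]), -76.2, np.float64(45.5), 61)
scene vee_a 0.53 [359. 292.] (array([649.4, 223.7]), array([48. , 31.1]), 77.7, np.float64(46.8), 68)
```

View pics/t4top.png

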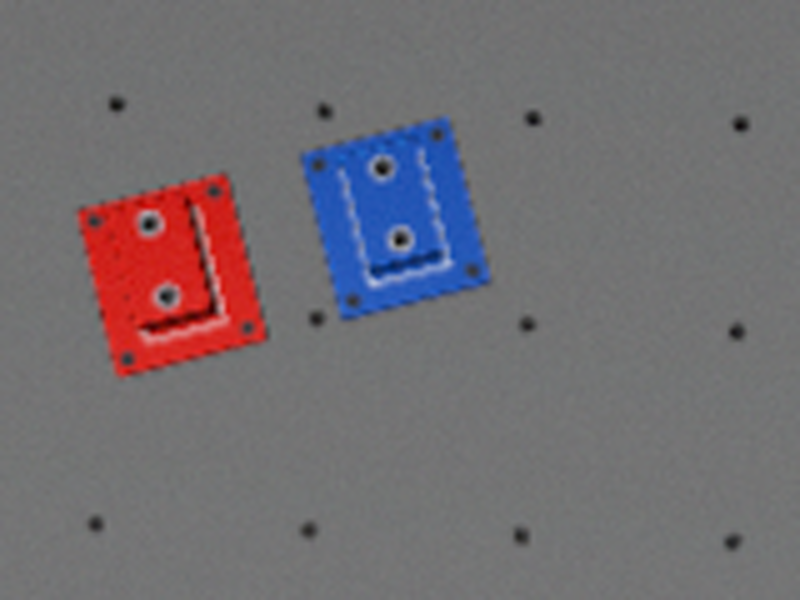

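```bash
cat >> h.py <<'E'
def blob(c,uv,r,mode):
    # subpixel centroid around uv of bright/dark/white
    g=c['color'].astype(float).min(2) if mode=='white' else -c['color'].astype(float).max(2)
    u=np.array(uv,float)
    for _ in range(6):
        u0,v0=np.round(u).astype(int)
        vv,uu=np.mgrid[v0-r:v0+r+1,u0-r:u0+r+1]
        w=g[vv,uu]; w=np.clip(w-np.percentile(w,40),0,None)
        w=w*(np.hypot(uu-u[0],vv-u[1])<=r+.5)
        u=np.array([(uu*w).sum(),(vv*w).sum()])/w.sum()
    return u
E
python3 - <<'E'
from h import *
c=capture('top')
f=lambda x,y:(180+x/5-.4,150+y/5-.4)
bc=[(318,165),(438,135),(472,271),(352,301)]
rc=[(94,221),(214,191),(248,328),(127,359)]
for n,cs,hs,z in(('blue',bc,[(382,168),(400,239)],.045),('red',rc,[(149,223),(167,295)],.055)):
    S=np.array([ray_plane(c,blob(c,f(*p),2,'dark'),.020)[0] for p in cs])*1000
    H=np.array([ray_plane(c,blob(c,f(*p),3,'white'),z)[0] for p in hs])*1000
    e=S[0]+S[1]-S[2]-S[3]; 
    d=H[0]-H[1]
    print(n,'seat',S.mean(0).round(2),'yaw long',np.degrees(np.arctan2(e[1],e[0])).round(2),'sides',np.linalg.norm(S-np.roll(S,1,0),axis=1).round(1),'riser',H.mean(0).round(2),'yaw',np.degrees(np.arctan2(d[1],d[0])).round(2),np.linalg.norm(d).round(1))
E
```

```text
blue seat [552.09 -38.83] yaw long 16.23 sides [74.1 64.1 74.2 64. ] riser [555.24 -37.55] yaw 16.62 38.5
red seat [518.59  76.62] yaw long 15.96 sides [74.2 63.8 73.9 63.9] riser [521.98  77.31] yaw 14.9 38.6
```

```bash
python3 - <<'E'
from h import *
c=capture('scene')
save('s5',c['color'][205:275,260:365],7)
E
```

```text
(no output)
```

View pics/s5.png

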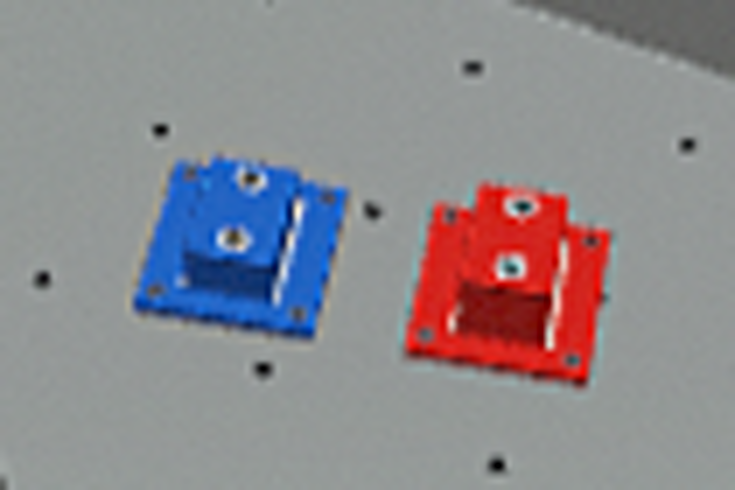

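```bash
python3 - <<'E'
from h import *
c=capture('scene')
f=lambda x,y:(260+x/7-.43,205+y/7-.43)
bc=[(190,173),(328,198),(298,314),(155,291)]
rc=[(450,216),(592,241),(572,360),(426,334)]
for n,cs,hs,z in(('blue',bc,[(250,179),(234,238)],.045),('red',rc,[(522,206),(511,267)],.055)):
    S=np.array([ray_plane(c,blob(c,f(*p),1,'dark'),.020)[0] for p in cs])*1000
    H=np.array([ray_plane(c,blob(c,f(*p),2,'white'),z)[0] for p in hs])*1000
    e=S[0]+S[1]-S[2]-S[3]; 
    d=H[0]-H[1]
    print(n,'seat',S.mean(0).round(2),'yaw long',np.degrees(np.arctan2(e[1],e[0])).round(2),'sides',np.linalg.norm(S-np.roll(S,1,0),axis=1).round(1),'riser',H.mean(0).round(2),'yaw',np.degrees(np.arctan2(d[1],d[0])).round(2),np.linalg.norm(d).round(1))
E
```

```text
blue seat [546.41 -38.87] yaw long -164.11 sides [74.9 63.9 73.8 64.1] riser [550.59 -37.64] yaw -165.44 38.5
red seat [513.15  76.38] yaw long -163.61 sides [74.8 63.8 73.  63.9] riser [516.37  76.82] yaw -161.27 37.5
```

Both cameras agree that the risers lie about 3.3 mm too far along their long axis. The squeeze moved the blocks, so the bias I took from it was wrong. Top camera minus robot is about (+3.05,+0.7) mm. I'll re-grip each riser, lift slightly, shift and set down, red first.

```bash
python3 -m pendant '6.64 -14.76 0 0 0 0;6.64 -14.76 0 0 0 0;6.64 -14.76 0 0 0 0;6.64 -14.76 0 0 0 0;6.64 -14.76 -2 0 0 0;6.64 -14.76 -5 0 0 0;6.64 -14.76 -7.5 0 0 0;6.64 -14.76 -8.5 0 0 0;6.64 -14.76 -8.9 0 0 0;6.64 -14.76 -8.9 0 0 0' -1; python3 -m pendant '0 0 0 0 0 0;0 0 0 0 0 0;0 0 0 0 0 0;0 0 0 0 0 0;0 0 0 0 0 0;0 0 0 0 0 0;0 0 0 0 0 0' 1 40
```

```text
time: 21.75
position: [0.5196, 0.0749, 0.0041]
eef_rot: [3.141, 0.001, 0.28]
contact_force: [-0.2, -0.0, 0.3]
grip_width: 1.005
time: 22.33
position: [0.52, 0.0754, 0.0048]
eef_rot: [-3.141, -0.001, 0.281]
contact_force: [-3.3, 2.0, 11.9]
grip_width: 0.465
```

```bash
python3 -m pendant '0 0 0.4 0 0 0;-0.38 0.09 0.4 0 0 0;-0.38 0.09 0.4 0 0 0;-0.38 0.09 0.2 0 0 0;-0.38 0.09 0 0 0 0;-0.38 0.09 0 0 0 0;-0.38 0.09 0 0 0 0'
```

```text
time: 22.92
position: [0.5159, 0.0762, 0.0045]
eef_rot: [-3.14, -0.0, 0.28]
contact_force: [-8.1, 3.4, 20.8]
grip_width: 0.467
```

```bash
python3 -m pendant '0 0 0 0 0 0;0 0 0 0 0 0;0 0 0 0 0 0;0 0 0 0 0 0;0 0 1.5 0 0 0;0 0 4.5 0 0 0;0 0 7 0 0 0;3.64 -11.47 7 0 0 0;3.64 -11.47 7 0 0 0;3.64 -11.47 7 0 0 0;3.64 -11.47 7 0 0 0;3.64 -11.47 7 0 0 0' -1;python3 -m pendant '0 0 0 0 0 0'
```

```text
time: 23.92
position: [0.5523, -0.0414, 0.0741]
eef_rot: [3.141, -0.0, 0.276]
contact_force: [-1.0, 0.7, -0.3]
grip_width: 1.002
time: 24.0
position: [0.552, -0.0387, 0.0738]
eef_rot: [-3.141, 0.0, 0.28]
contact_force: [0.3, -0.4, 0.1]
grip_width: 1.002
```

```bash
python3 -m pendant '0 0 -3 0 0 0;0 0 -5.5 0 0 0;0 0 -6.7 0 0 0;0 0 -7.1 0 0 0;0 0 -7.1 0 0 0;0 0 -7.1 0 0 0' -1; python3 -m pendant '0 0 0 0 0 0;0 0 0 0 0 0;0 0 0 0 0 0;0 0 0 0 0 0;0 0 0 0 0 0;0 0 0 0 0 0;0 0 0 0 0 0' 1 40
```

```text
time: 24.5
position: [0.5526, -0.0386, 0.0039]
eef_rot: [3.141, -0.001, 0.281]
contact_force: [0.6, -0.8, 0.1]
grip_width: 0.998
time: 25.08
position: [0.5524, -0.0386, 0.0036]
eef_rot: [-3.141, -0.001, 0.28]
contact_force: [-2.9, 1.4, 9.0]
grip_width: 0.46
```

```bash
python3 -m pendant '0 0 0.4 0 0 0;-0.33 -0.11 0.4 0 0 0;-0.33 -0.11 0.4 0 0 0;-0.33 -0.11 0.2 0 0 0;-0.33 -0.11 0 0 0 0;-0.33 -0.11 0 0 0 0;-0.33 -0.11 0 0 0 0';  python3 -m pendant '0 0 0 0 0 0;0 0 0 0 0 0;0 0 0 0 0 0;0 0 0 0 0 0;0 0 1.5 0 0 0;0 0 4.5 0 0 0;0 0 8.5 0 0 0;0 0 12 0 0 0;-6.5 23 12 0 0 0;-6.5 23 12 0 0 0;-6.5 23 12 0 0 0;-6.5 23 12 0 0 0;-6.5 23 12 0 0 0;-6.5 23 12 0 0 0;-6.5 23 12 0 0 0;-6.5 23 12 0 0 0' -1
python3 - <<'E'
from h import *
for cam in('top','scene'):
    c=capture(cam); save('t6'+cam,c['color'][150:270,180:340] if cam=='top' else c['color'][205:275,260:365],5 if cam=='top' else 7)
E
```

```text
time: 25.67
position: [0.549, -0.0398, 0.0034]
eef_rot: [-3.141, -0.0, 0.28]
contact_force: [-5.4, 3.1, 16.7]
grip_width: 0.458
time: 27.0
position: [0.4834, 0.1917, 0.1237]
eef_rot: [-3.141, -0.0, 0.284]
contact_force: [0.0, -1.1, 0.3]
grip_width: 0.996
```

View pics/t6top.png

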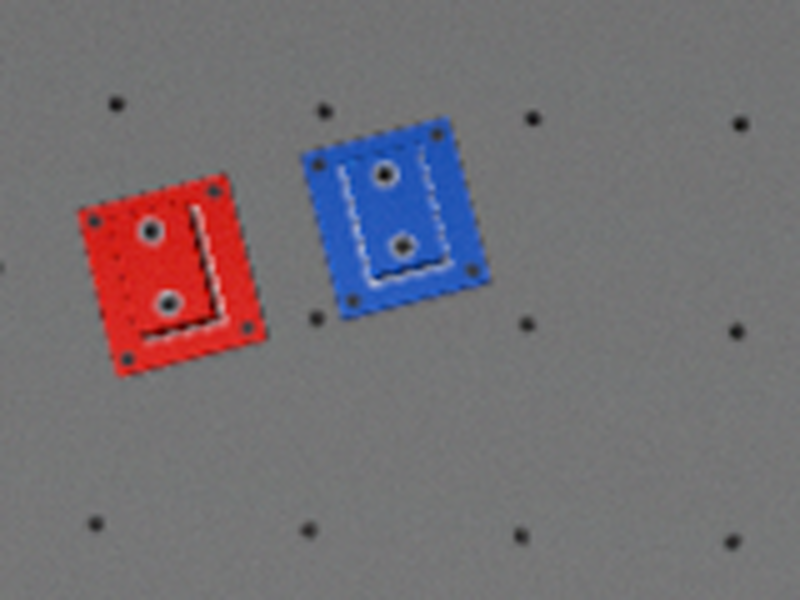

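View pics/t6scene.png

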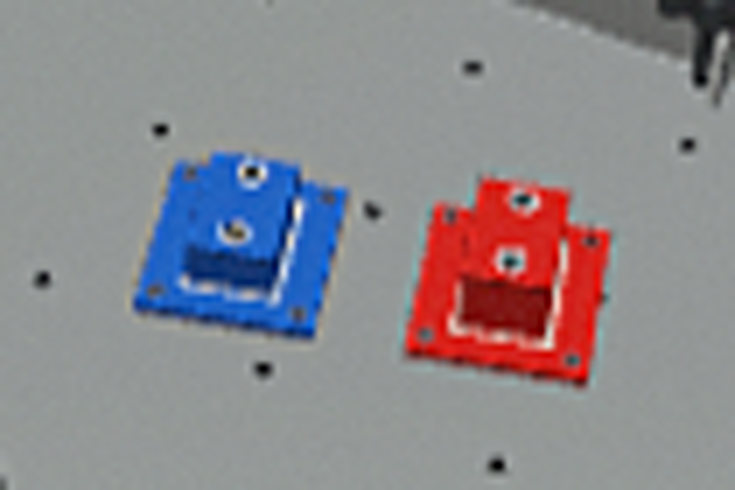

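```bash
cat > m.py <<'E'
from h import *
def run(cam,bc,rc,bh,rh,f,rd,rw):
  A=[]
  for _ in range(3):
    c=capture(cam);row=[]
    for cs,hs,z in((bc,bh,.045),(rc,rh,.055)):
      S=np.array([ray_plane(c,blob(c,f(*p),rd,'dark'),.020)[0] for p in cs])*1000
      H=np.array([ray_plane(c,blob(c,f(*p),rw,'white'),z)[0] for p in hs])*1000
      e=S[0]+S[1]-S[2]-S[3];d=H[0]-H[1]
      row+=[*S.mean(0),*H.mean(0),np.degrees(np.arctan2(e[1],e[0]))%180,np.degrees(np.arctan2(d[1],d[0]))%180]
    A.append(row)
  A=np.mean(A,0)
  for n,r in(('blue',A[:6]),('red',A[6:])): print(cam,n,'seat',r[:2].round(2),'riser-seat',(r[2:4]-r[:2]).round(2),'riser',r[2:4].round(2),'yaw seat,riser',r[4:].round(2))
run('top',[(318,165),(438,135),(472,271),(352,301)],[(94,221),(214,191),(248,328),(127,359)],[(385,175),(402,246)],[(151,231),(168,303)],lambda x,y:(180+x/5-.4,150+y/5-.4),2,3)
run('scene',[(190,173),(328,198),(298,314),(155,291)],[(450,216),(592,241),(572,360),(426,334)],[(252,173),(235,231)],[(522,200),(511,261)],lambda x,y:(260+x/7-.43,205+y/7-.43),1,2)
print(get_obs()['position'])
E
python3 m.py
```

```text
top blue seat [552.02 -38.82] riser-seat [-0.18 -0.48] riser [551.84 -39.3 ] yaw seat,riser [16.22 14.89]
top red seat [518.57  76.63] riser-seat [-0.27 -0.06] riser [518.3   76.56] yaw seat,riser [15.99 16.05]
scene blue seat [546.39 -38.91] riser-seat [ 0.2  -0.64] riser [546.6  -39.55] yaw seat,riser [15.88 15.54]
scene red seat [513.14  76.39] riser-seat [-1.26  0.35] riser [511.88  76.74] yaw seat,riser [16.37 13.26]
[0.48411924 0.18940074 0.12314563]
```

Risers are within about 0.6 mm of the seat centres and square. Next, the vee-blocks.

```bash
python3 - <<'E'
from h import *
c=capture('top'); s=capture('scene')
a=cv2.resize(c['color'][130:180,130:190],None,fx=6,fy=6,interpolation=cv2.INTER_CUBIC)
b=cv2.resize(c['color'][205:255,130:190],None,fx=6,fy=6,interpolation=cv2.INTER_CUBIC)
d=cv2.resize(s['color'][225:275,365:425],None,fx=6,fy=6,interpolation=cv2.INTER_CUBIC)
e=cv2.resize(s['color'][265:315,335:395],None,fx=6,fy=6,interpolation=cv2.INTER_CUBIC)
save('vees',np.vstack([np.hstack([a,b]),np.hstack([e,d])]))
for n,k in(('top',c),('scene',s)):
    W=cloud(k)
    for d in cut_out('vee_a',k):
        if d['score']<.3: continue
        p=W[d['mask']];p=p[~np.isnan(p[:,0])]; q=p[p[:,2]>.040]
        print(n,round(d['score'],2),np.round(d['pixel'],0),rect(p,.041,.052),'all',rect(p,.017,.052), np.round(np.percentile(p[:,2],[2,50,98]),3))
E
```

```text
top 0.82 [159. 151.] (array([651.8, 222.7]), array([49.8, 29.6]), 78.3, np.float64(45.0), 116) all (array([651.9, 222.3]), array([50.4, 31. ]), 76.8, np.float64(38.7), 285) [0.01  0.037 0.049]
top 0.65 [156. 224.] (array([455. , 223.5]), array([47.8, 29.7]), -76.4, np.float64(45.5), 116) all (array([454.9, 223.1]), array([48.4, 30.4]), -76.9, np.float64(39.3), 278) [0.012 0.038 0.049]
scene 0.82 [357. 294.] (array([651.8, 224. ]), array([45.8, 28.8]), 80.7, np.float64(45.3), 76) all (array([649. , 224.2]), array([47.3, 33. ]), 77.1, np.float64(35.6), 242) [0.014 0.034 0.05 ]
scene 0.54 [382. 247.] (array([454.4, 225.2]), array([44.1, 29.1]), -76.9, np.float64(44.8), 53) all (array([452.2, 224.6]), array([43.9, 35.8]), -76.2, np.float64(35.5), 167) [0.017 0.035 0.049]
```

View pics/vees.png

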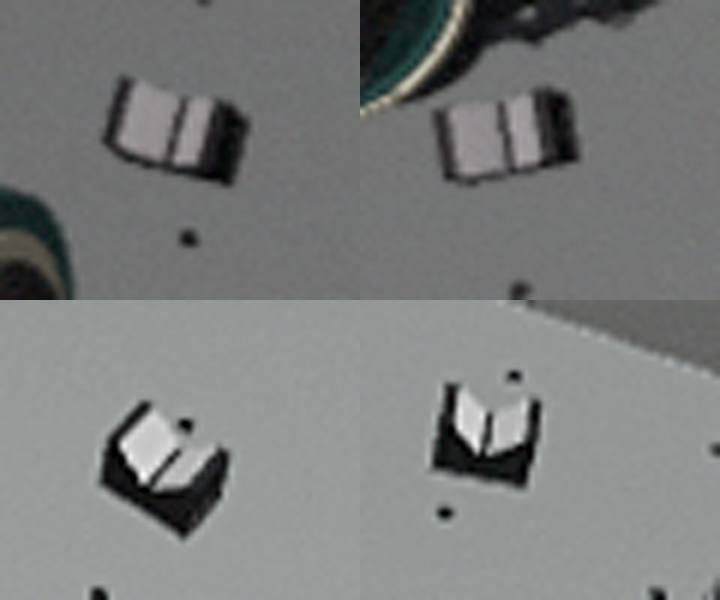

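```bash
python3 -m pendant '-3.19 3.34 0 0 0 1.522;-3.19 3.34 0 0 0 1.522;-3.19 3.34 0 0 0 1.522;-3.19 3.34 0 0 0 1.522;-3.19 3.34 -1 0 0 1.522;-3.19 3.34 -2 0 0 1.522;-3.19 3.34 -3 0 0 1.522;-3.19 3.34 -4 0 0 1.522;-3.19 3.34 -5 0 0 1.522;-3.19 3.34 -5.5 0 0 1.522;-3.19 3.34 -6 0 0 1.522;-3.19 3.34 -6 0 0 1.522;-3.19 3.34 -6 0 0 1.522;-3.19 3.34 -8 0 0 1.522;-3.19 3.34 -10 0 0 1.522;-3.19 3.34 -11.5 0 0 1.522;-3.19 3.34 -12.3 0 0 1.522;-3.19 3.34 -12.6 0 0 1.522;-3.19 3.34 -12.6 0 0 1.522' -1; python3 -m pendant '0 0 0 0 0 0;0 0 0 0 0 0;0 0 0 0 0 0;0 0 0 0 0 0;0 0 0 0 0 0;0 0 0 0 0 0;0 0 0 0 0 0;0 0 0 0 0 0' 1 25
```

```text
time: 29.18
position: [0.452, 0.2233, -0.0031]
eef_rot: [-3.141, 0.001, 1.801]
contact_force: [0.7, 0.3, -0.7]
grip_width: 0.998
time: 29.85
position: [0.4521, 0.2238, -0.0025]
eef_rot: [3.141, -0.001, 1.802]
contact_force: [-2.3, 0.7, 8.0]
grip_width: 0.35
```

```bash
python3 -m pendant '0 0 0 0 0 0;0 0 0 0 0 0;0 0 0 0 0 0;0 0 0 0 0 0;0 0 0 0 0 -1.571;0 0 0 0 0 -1.571;0 0 0 0 0 -1.571;0 0 0 0 0 -1.571;0 0 0 0 0 -1.571;0 0 0 0 0 -1.571;0 0 0 0 0 -1.571;0 0 0 0 0 -1.571;0 0 0 0 0 -1.571;0 0 0 0 0 -1.571;0 0 0 0 0 -1.571;0 0 0 0 0 -1.571;0 0 0 0 0 -1.571;0 0 0 0 0 -1.571' -1; python3 -m pendant '0 0 0 0 0 0;0 0 0 0 0 0;0 0 0 0 0 0;0 0 0 0 0 0;0 0 0 0 0 0;0 0 0 0 0 0' 1 60
```

```text
time: 31.35
position: [0.4519, 0.2236, -0.0032]
eef_rot: [3.141, 0.0, 0.228]
contact_force: [-0.2, 0.3, 0.4]
grip_width: 0.998
time: 31.85
position: [0.4521, 0.2236, -0.0026]
eef_rot: [-3.141, -0.0, 0.232]
contact_force: [-2.2, 0.0, 7.8]
grip_width: 0.553
```

```bash
python3 -m pendant '0 0 2 0 0 0;0 0 5 0 0 0;0 0 8 0 0 0;6.35 -14.74 8 0 0 1.619;6.35 -14.74 8 0 0 1.619;6.35 -14.74 8 0 0 1.619;6.35 -14.74 8 0 0 1.619;6.35 -14.74 8 0 0 1.619;6.35 -14.74 8 0 0 1.619;6.35 -14.74 8 0 0 1.619;6.35 -14.74 8 0 0 1.619;6.35 -14.74 8 0 0 1.619;6.35 -14.74 8 0 0 1.619;6.35 -14.74 8 0 0 1.619;6.35 -14.74 8 0 0 1.619;6.35 -14.74 8 0 0 1.619;6.35 -14.74 8 0 0 1.619;6.35 -14.74 6 0 0 1.619;6.35 -14.74 5 0 0 1.619;6.35 -14.74 5 0 0 1.619' - 60; python3 -m pendant '0 0 0 0 0 0'
```

```text
time: 33.52
position: [0.5142, 0.0759, 0.0452]
eef_rot: [-3.138, 0.0, 1.848]
contact_force: [-1.0, -1.2, -2.9]
grip_width: 0.553
time: 33.6
position: [0.5151, 0.0758, 0.0467]
eef_rot: [-3.14, 0.0, 1.848]
contact_force: [0.2, -0.1, -1.1]
grip_width: 0.552
```

```bash
python3 -m pendant '0.04 0.03 -0.3 0 0 0.003;0.04 0.03 -0.55 0 0 0.003;0.04 0.03 -0.6 0 0 0.003;0.04 0.03 -0.6 0 0 0.003'; python3 -m pendant '0 0 -0.06 0 0 0;0 0 -0.06 0 0 0'
```

```text
time: 33.93
position: [0.5159, 0.0765, 0.0411]
eef_rot: [-3.141, 0.0, 1.853]
contact_force: [-0.1, 0.5, -1.6]
grip_width: 0.551
time: 34.1
position: [0.516, 0.0765, 0.0405]
eef_rot: [3.142, 0.0, 1.853]
contact_force: [-0.3, 0.1, -2.3]
grip_width: 0.551
```

```bash
python3 -m pendant '-0.03 -0.02 -0.06 0 0 -0.002;-0.03 -0.02 -0.06 0 0 -0.002'
```

```text
time: 34.27
position: [0.5159, 0.0765, 0.0403]
eef_rot: [3.141, -0.0, 1.851]
contact_force: [-1.5, 2.0, 7.4]
grip_width: 0.552
```

```bash
python3 -m pendant '0 0 0 0 0 0;0 0 0 0 0 0;0 0 0 0 0 0;0 0 0 0 0 0;0 0 1.5 0 0 0;0 0 4 0 0 0;0 0 6 0 0 0;13.32 14.56 6 0 0 -0.498;13.32 14.56 6 0 0 -0.498;13.32 14.56 6 0 0 -0.498;13.32 14.56 6 0 0 -0.498;13.32 14.56 6 0 0 -0.498;13.32 14.56 6 0 0 -0.498;13.32 14.56 6 0 0 -0.498' -1;python3 -m pendant '0 0 0 0 0 0;0 0 0 0 0 0'; python3 - <<'E'
from h import *
c=capture('top');W=cloud(c)
for d in cut_out('vee_a',c):
    p=W[d['mask']];p=p[~np.isnan(p[:,0])]
    if len(p)>50: print(round(d['score'],2),np.round(d['pixel'],0),rect(p,.072,.1),rect(p,.041,.052))
save('t7',c['color'][130:250,130:290],5)
E
```

```text
time: 35.43
position: [0.649, 0.2228, 0.0989]
eef_rot: [-3.141, 0.001, 1.355]
contact_force: [-0.2, -1.7, 0.2]
grip_width: 0.997
time: 35.6
position: [0.6484, 0.2207, 0.1]
eef_rot: [-3.141, 0.0, 1.352]
contact_force: [0.1, 0.7, 0.3]
grip_width: 1.003
0.67 [214. 200.] (array([519.9,  76.7]), array([48.2, 30.9]), 16.5, np.float64(83.3), 256) None
0.64 [159. 152.] None (array([652.9, 222.9]), array([49.7, 29.8]), 76.9, np.float64(45.3), 112)
```

View pics/t7.png

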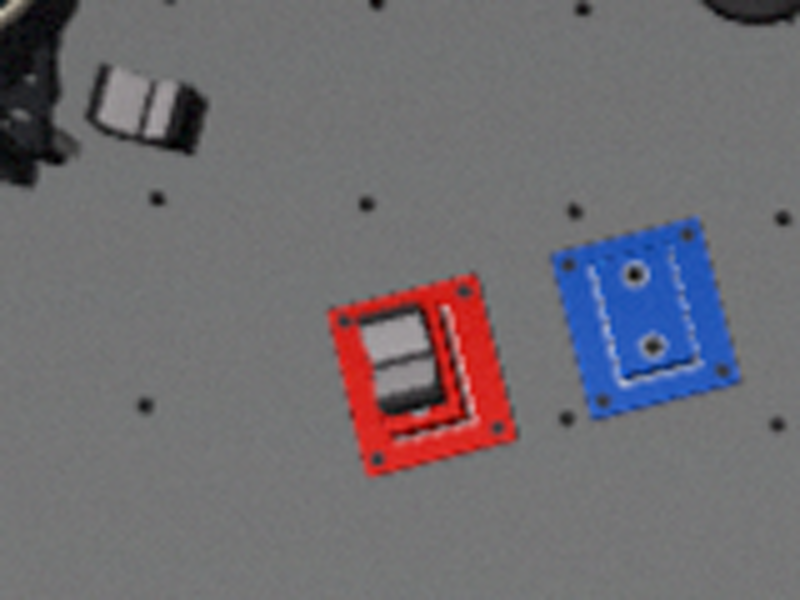

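Vee at crop (405,360) sits centred on the red riser with its groove along the seat line. Now the second vee.

```bash
python3 -m pendant '0.09 0.14 -3 0 0 0;0.09 0.14 -6.5 0 0 0;0.09 0.14 -9 0 0 0;0.09 0.14 -10 0 0 0;0.09 0.14 -10.3 0 0 0;0.09 0.14 -10.3 0 0 0' -1; python3 -m pendant '0 0 0 0 0 0;0 0 0 0 0 0;0 0 0 0 0 0;0 0 0 0 0 0;0 0 0 0 0 0;0 0 0 0 0 0;0 0 0 0 0 0;0 0 0 0 0 0' 1 25
```

```text
time: 36.2
position: [0.6499, 0.2228, -0.0026]
eef_rot: [3.141, 0.0, 1.353]
contact_force: [-0.2, -0.2, 0.4]
grip_width: 1.002
time: 36.87
position: [0.65, 0.2235, -0.0024]
eef_rot: [3.141, -0.001, 1.353]
contact_force: [-2.0, 0.4, 7.0]
grip_width: 0.348
```

```bash
python3 -m pendant '0 0 0 0 0 0;0 0 0 0 0 0;0 0 0 0 0 0;0 0 0 0 0 0;0 0 0 0 0 1.571;0 0 0 0 0 1.571;0 0 0 0 0 1.571;0 0 0 0 0 1.571;0 0 0 0 0 1.571;0 0 0 0 0 1.571;0 0 0 0 0 1.571;0 0 0 0 0 1.571;0 0 0 0 0 1.571;0 0 0 0 0 1.571;0 0 0 0 0 1.571;0 0 0 0 0 1.571;0 0 0 0 0 1.571;0 0 0 0 0 1.571' -1; python3 -m pendant '0 0 0 0 0 0;0 0 0 0 0 0;0 0 0 0 0 0;0 0 0 0 0 0;0 0 0 0 0 0;0 0 0 0 0 0' 1 60
```

```text
time: 38.37
position: [0.6498, 0.2229, -0.0031]
eef_rot: [3.141, 0.0, 2.928]
contact_force: [-0.6, 0.3, -0.6]
grip_width: 0.999
time: 38.87
position: [0.6498, 0.2233, -0.003]
eef_rot: [-3.142, 0.0, 2.924]
contact_force: [-1.5, 0.5, 2.6]
grip_width: 0.553
```

```bash
python3 -m pendant '0 0 2 0 0 0;0 0 5 0 0 0;0 0 8 0 0 0;0 0 11 0 0 0;-10.07 -26.28 11 0 0 -1.073;-10.07 -26.28 11 0 0 -1.073;-10.07 -26.28 11 0 0 -1.073;-10.07 -26.28 11 0 0 -1.073;-10.07 -26.28 11 0 0 -1.073;-10.07 -26.28 11 0 0 -1.073;-10.07 -26.28 11 0 0 -1.073;-10.07 -26.28 11 0 0 -1.073;-10.07 -26.28 11 0 0 -1.073;-10.07 -26.28 11 0 0 -1.073;-10.07 -26.28 8 0 0 -1.073;-10.07 -26.28 5.5 0 0 -1.073;-10.07 -26.28 4 0 0 -1.073;-10.07 -26.28 4 0 0 -1.073' - 60; python3 -m pendant '0 0 0 0 0 0;0 0 0 0 0 0'
```

```text
time: 40.37
position: [0.5472, -0.039, 0.034]
eef_rot: [-3.137, -0.001, 1.855]
contact_force: [-0.6, 0.1, -3.3]
grip_width: 0.557
time: 40.53
position: [0.5496, -0.0395, 0.0378]
eef_rot: [3.141, 0.0, 1.853]
contact_force: [0.6, 0.4, -2.8]
grip_width: 0.549
```

```bash
python3 -m pendant '-0.04 0 -0.5 0 0 -0.002;-0.04 0 -0.68 0 0 -0.002;-0.04 0 -0.72 0 0 -0.002;-0.04 0 -0.72 0 0 -0.002'; python3 -m pendant '0 0 -0.07 0 0 0;0 0 -0.07 0 0 0'
```

```text
time: 40.87
position: [0.5488, -0.0394, 0.03]
eef_rot: [3.141, -0.0, 1.85]
contact_force: [-0.2, 1.5, -0.7]
grip_width: 0.55
time: 41.03
position: [0.5488, -0.0393, 0.0299]
eef_rot: [3.141, -0.001, 1.849]
contact_force: [-7.2, 2.2, 18.6]
grip_width: 0.555
```

```bash
python3 -m pendant '0 0 0 0 0 0;0 0 0 0 0 0;0 0 0 0 0 0;0 0 0 0 0 0;0 0 1.5 0 0 0;0 0 4 0 0 0;0 0 8 0 0 0;0 0 12 0 0 0;0 5 15 0 0 0;0 5 15 0 0 0' -1;python3 - <<'E'
from h import *
c=capture('top');W=cloud(c)
d=cut_out('shaft',c)[0]
save('sh',c['color'][120:240,70:150],5)
P=W[120:240,70:150].reshape(-1,3);P=P[~np.isnan(P[:,0])]
P=P[(P[:,2]>.058)&(P[:,2]<.085)&(P[:,1]>.3)]
print(d['score'],len(P),np.percentile(P[:,2],[5,50,95]),rect(P,.055,.09))
# axis fit by PCA then sections
q=P[:,:2]*1000;m=q.mean(0);u=np.linalg.svd(q-m,full_matrices=False)[2][0];u*=np.sign(u[0])
print('mean',m,'ang',np.degrees(np.arctan2(u[1],u[0])))
s=(q-m)@u;t=(q-m)@np.array([-u[1],u[0]])
for a in range(-110,111,10):
    k=(s>=a)&(s<a+10)
    if k.sum()>3: print(a,k.sum(),'t %.1f %.1f %.1f'%(t[k].min(),t[k].mean(),t[k].max()),'z95 %.1f'%(np.percentile(P[k,2],90)*1000), 's %.1f %.1f'%(s[k].min(),s[k].max()))
E
```

```text
time: 41.87
position: [0.55, 0.0129, 0.1823]
eef_rot: [3.137, -0.001, 1.85]
contact_force: [0.9, 1.7, -0.7]
grip_width: 0.997
0.77 874 [0.05937884 0.06623195 0.07361246] (array([565.7, 372.6]), array([185.3,  37.5]), -5.9, np.float64(66.2), 874)
mean [552.38110329 371.03299987] ang -4.923252490627341
-80 61 t -14.0 -0.3 19.7 z95 73.0 s -79.5 -70.0
-70 58 t -14.6 0.6 20.3 z95 72.8 s -69.7 -60.2
-60 61 t -13.3 0.6 22.7 z95 73.0 s -60.0 -50.4
-50 62 t -13.3 0.0 19.6 z95 73.2 s -50.0 -40.3
-40 61 t -14.1 -0.6 18.4 z95 73.5 s -39.9 -30.2
-30 56 t -13.1 0.4 20.3 z95 72.7 s -29.8 -20.2
-20 62 t -15.4 -0.6 20.0 z95 73.9 s -19.9 -10.1
-10 63 t -15.7 -1.2 19.5 z95 73.7 s -9.9 -0.2
0 60 t -15.6 -1.4 19.1 z95 73.4 s 0.2 9.8
10 32 t -12.5 1.2 20.4 z95 69.0 s 10.2 19.7
20 36 t -8.9 1.4 12.2 z95 66.1 s 20.1 29.9
30 36 t -9.1 0.5 12.1 z95 66.5 s 30.3 39.7
40 36 t -9.1 0.6 11.8 z95 65.8 s 40.1 49.9
50 33 t -9.6 1.1 12.9 z95 65.9 s 50.4 60.0
60 37 t -9.3 0.5 13.2 z95 65.8 s 60.1 69.5
70 34 t -9.2 -0.2 12.6 z95 66.2 s 70.6 79.8
80 34 t -9.6 -0.3 12.1 z95 66.7 s 80.3 89.9
90 34 t -8.9 -0.3 11.3 z95 67.2 s 90.0 99.7
100 18 t -11.2 -0.6 8.8 z95 66.2 s 100.6 105.8
```

View pics/sh.png

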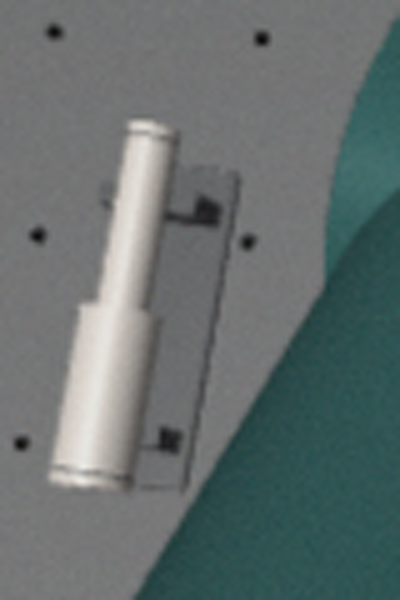

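```bash
python3 - <<'E'
from h import *
from scipy.optimize import least_squares
for cam,(r0,r1,c0,c1) in (('top',(120,240,70,150)),('scene',(240,330,390,460))):
    c=capture(cam);W=cloud(c)
    P=W[r0:r1,c0:c1].reshape(-1,3);P=P[~np.isnan(P[:,0])]*1000
    P=P[(P[:,2]>52)&(P[:,2]<85)&(P[:,1]>300)&(P[:,0]>440)&(P[:,0]<700)]
    m=np.array([552.4,371.])
    def geo(p):
        u=np.array([np.cos(p[1]),np.sin(p[1])]);n=np.array([-u[1],u[0]])
        q=P[:,:2]-m
        return q@u,q@n-p[0]
    def res(p):
        s,t=geo(p);st=p[3]
        w=1/(1+np.exp(-(s-st)/1.5))
        R=19*(1-w)+12*w
        return np.hypot(t,P[:,2]-p[2])-R
    o=least_squares(res,[0,-.1,54,10.],loss='soft_l1',f_scale=1.5);p=o.x
    s,t=geo(p);u=np.array([np.cos(p[1]),np.sin(p[1])]);n=np.array([-u[1],u[0]])
    step=m+n*p[0]+u*p[3]
    mid=(np.percentile(s,.3)+np.percentile(s,99.7))/2
    print(cam,len(P),'ang',np.degrees(p[1]).round(2),'z',p[2].round(1),'step',step.round(1),'origin by step',(step-13*u).round(1),'s range',s.min().round(1),s.max().round(1),'origin by ends',(m+n*p[0]+u*(s.min()+s.max()-31)/2).round(1),'rms',np.sqrt(np.mean(o.fun**2)).round(2))
E
```

```text
top 972 ang -6.0 z 53.3 step [564.9 374. ] origin by step [552.  375.4] s range -79.6 105.8 origin by ends [550.5 375.5] rms 1.66
scene 655 ang -6.21 z 54.3 step [559.6 374.9] origin by step [546.6 376.4] s range -85.6 103.6 origin by ends [546.5 376.4] rms 2.22
```

```bash
python3 -m pendant '0 36 -3 0 0 -1.957;0 36 -3 0 0 -1.957;0 36 -3 0 0 -1.957;0 36 -3 0 0 -1.957;0 36 -3 0 0 -1.957;0 36 -3 0 0 -1.957;0 36 -3 0 0 -1.957;0 36 -3 0 0 -1.957;0 36 -3 0 0 -1.957;0 36 -3 0 0 -1.957;0 36 -3 0 0 -1.957;0 36 -3 0 0 -1.957;0 36 -3 0 0 -1.957;0 36 -3 0 0 -1.957;0 36 -3 0 0 -1.957;0 36 -3 0 0 -1.957;0 36 -3 0 0 -1.957;0 36 -3 0 0 -1.957;0 36 -3 0 0 -1.957;0 36 -3 0 0 -1.957' -1
```

```text
time: 43.73
position: [0.5488, 0.37, 0.1488]
eef_rot: [-3.142, 0.0, -0.106]
contact_force: [0.4, -0.6, -0.1]
grip_width: 0.997
```

```bash
python3 -m pendant '0.02 0.53 -3 0 0 0;0.02 0.53 -6 0 0 0;0.02 0.53 -9 0 0 0;0.02 0.53 -11.3 0 0 0;0.02 0.53 -12.5 0 0 0;0.02 0.53 -13.1 0 0 0;0.02 0.53 -13.1 0 0 0' -1; python3 -m pendant '0 0 0 0 0 0;0 0 0 0 0 0;0 0 0 0 0 0;0 0 0 0 0 0;0 0 0 0 0 0;0 0 0 0 0 0;0 0 0 0 0 0' 1 20
```

```text
time: 44.32
position: [0.5488, 0.3755, 0.0176]
eef_rot: [3.141, 0.0, -0.107]
contact_force: [-1.1, -0.0, 0.7]
grip_width: 0.999
time: 44.9
position: [0.5491, 0.3751, 0.0189]
eef_rot: [3.141, -0.0, -0.108]
contact_force: [-3.6, -5.2, 8.7]
grip_width: 0.434
```

```bash
python3 -m pendant '0 0 0 0 0 0;0 0 0 0 0 0;0 0 1 0 0 0;0 0 2 0 0 0;0 0 3 0 0 0;0 0 3 0 0 0' 1 70; python3 - <<'E'
from h import *
c=capture('scene');save('s8',c['color'][160:340,300:520],3.5)
E
```

```text
time: 45.4
position: [0.5498, 0.3763, 0.0506]
eef_rot: [-3.14, -0.002, -0.107]
contact_force: [-0.3, 0.6, -1.6]
grip_width: 0.425
```

View pics/s8.png

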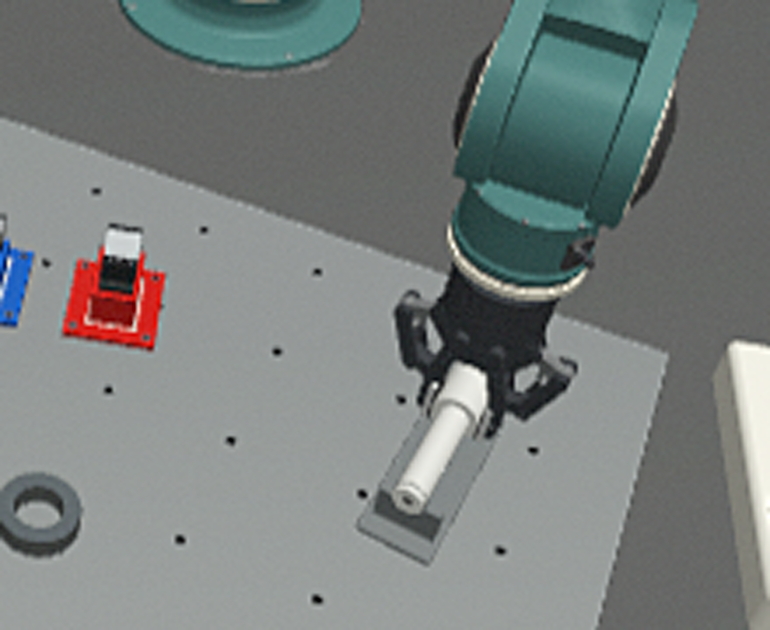

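```bash
python3 - <<'E'
from h import *
from scipy.optimize import least_squares
o=get_obs();tcp=o['position']*1000;print(tcp)
c=capture('scene');W=cloud(c)
img=c['color'].astype(int)
P=W[160:340,300:520].reshape(-1,3)*1000;C=img[160:340,300:520].reshape(-1,3)
k=(P[:,2]>45)&(P[:,2]<125)&(abs(P[:,1]-370)<50)&(P[:,0]>450)&(P[:,0]<690)&(C.min(1)>130)
P=P[k];print(len(P))
m=np.array([tcp[0],tcp[1],85])
def res(p):
    d=np.array([1,p[1],p[3]]);d/=np.linalg.norm(d)
    q=P-(m+np.array([0,p[0],p[2]]));s=q@d
    r=np.linalg.norm(q-np.outer(s,d),axis=1)
    w=1/(1+np.exp(-(s-p[4])/1.5))
    return r-(19*(1-w)+12*w)
r=least_squares(res,[0,-.1,0,0,13],loss='soft_l1',f_scale=1.5);p=r.x
d=np.array([1,p[1],p[3]]);d/=np.linalg.norm(d);s=(P-m)@d
print('lat',p[0].round(2),'yaw',np.degrees(np.arctan(p[1])).round(2),'z',(85+p[2]).round(2),'pitch deg up to thin',np.degrees(np.arctan(p[3])).round(2),'step at s',p[4].round(2),'s max',np.percentile(s,99.5).round(1),'rms',np.std(r.fun).round(2))
E
```

```text
[549.31727638 376.28603068  49.40654948]
490
lat 0.81 yaw -5.91 z 84.14 pitch deg up to thin 0.15 step at s 12.82 s max 107.2 rms 6.08
```

Lifted and level (0.15°). Carry it over the vees, turning +112°.

```bash
python3 -m pendant '0 0 3 0 0 0;0 0 6 0 0 0;0 0 8 0 0 0;-1.3 -37.16 8 0 0 1.955;-1.3 -37.16 8 0 0 1.955;-1.3 -37.16 8 0 0 1.955;-1.3 -37.16 8 0 0 1.955;-1.3 -37.16 8 0 0 1.955;-1.3 -37.16 8 0 0 1.955;-1.3 -37.16 8 0 0 1.955;-1.3 -37.16 8 0 0 1.955;-1.3 -37.16 8 0 0 1.955;-1.3 -37.16 8 0 0 1.955;-1.3 -37.16 8 0 0 1.955;-1.3 -37.16 8 0 0 1.955;-1.3 -37.16 8 0 0 1.955;-1.3 -37.16 8 0 0 1.955;-1.3 -37.16 8 0 0 1.955;-1.3 -37.16 8 0 0 1.955;-1.3 -37.16 8 0 0 1.955' - 70; python3 -m pendant '0 0 0 0 0 0;0 0 0 0 0 0;0 0 0 0 0 0'
```

```text
time: 47.17
position: [0.5356, 0.0041, 0.1278]
eef_rot: [-3.141, -0.0, 1.851]
contact_force: [-0.6, -0.5, -3.4]
grip_width: 0.427
time: 47.42
position: [0.5357, 0.0042, 0.1278]
eef_rot: [-3.141, 0.0, 1.845]
contact_force: [-0.6, 0.2, -3.3]
grip_width: 0.422
```

```bash
python3 - <<'E'
from h import *
c=capture('scene');save('s9',c['color'][150:300,230:400],4.5)
for d in cut_out('vee_a',c): 
    p=cloud(c)[d['mask']];p=p[~np.isnan(p[:,0])]
    if len(p)>30: print(round(d['score'],2),np.round(d['pixel']),rect(p,.07,.1))
E
```

```text
0.61 [331. 230.] (array([516.8,  78.3]), array([56.4, 29.1]), 15.6, np.float64(83.2), 155)
0.49 [290. 230.] (array([550.1, -35.9]), array([52.2, 28.6]), 21.7, np.float64(77.3), 90)
```

View pics/s9.png

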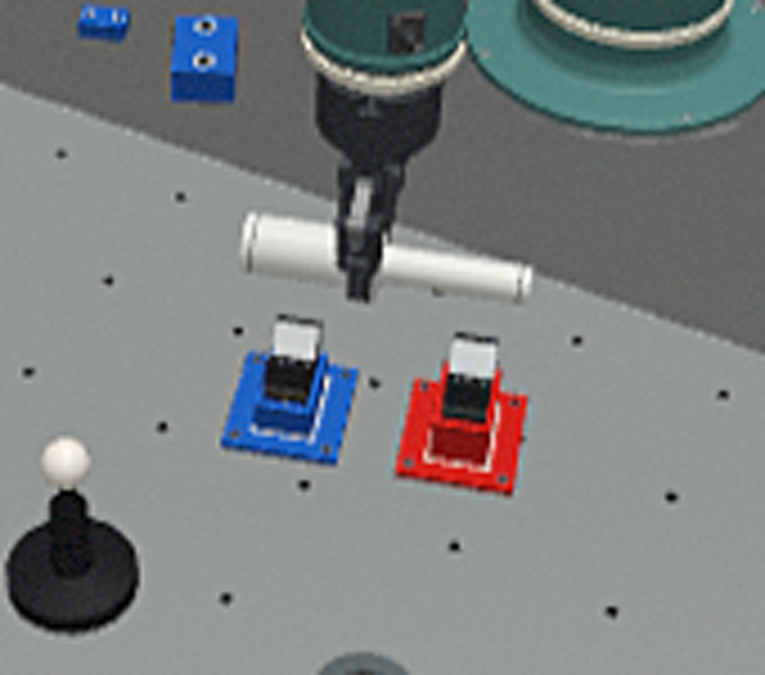

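```bash
python3 -m pendant '0.06 0.04 -2.5 0 0 0;0.06 0.04 -5 0 0 0;0.06 0.04 -6.4 0 0 0;0.06 0.04 -6.9 0 0 0;0.06 0.04 -7 0 0 0;0.06 0.04 -7 0 0 0'; python3 -m pendant '0 0 -0.15 0 0 0;0 0 -0.25 0 0 0;0 0 -0.25 0 0 0'
```

```text
time: 48.02
position: [0.5367, 0.0044, 0.0584]
eef_rot: [3.141, 0.0, 1.847]
contact_force: [-0.8, 0.4, -2.7]
grip_width: 0.424
time: 48.27
position: [0.5367, 0.0047, 0.0559]
eef_rot: [3.141, 0.0, 1.847]
contact_force: [0.0, -0.3, -2.6]
grip_width: 0.422
```

```bash
python3 -m pendant '0 0 -0.1 0 0 0;0 0 -0.1 0 0 0'; python3 -m pendant '0 0 -0.06 0 0 0;0 0 -0.06 0 0 0'
```

```text
time: 48.43
position: [0.5365, 0.0046, 0.0546]
eef_rot: [3.141, -0.0, 1.847]
contact_force: [0.4, -0.3, -1.8]
grip_width: 0.42
time: 48.6
position: [0.5367, 0.0047, 0.0544]
eef_rot: [3.141, -0.0, 1.847]
contact_force: [-2.1, 1.2, 7.7]
grip_width: 0.422
```

```bash
python3 -m pendant '0 0 -0.04 0 0 0;0 0 -0.04 0 0 0' 1 20; python3 - <<'E'
from h import *
c=capture('scene');save('s10',c['color'][170:290,240:400],5)
E
```

```text
time: 48.77
position: [0.5367, 0.0047, 0.0543]
eef_rot: [3.141, -0.001, 1.847]
contact_force: [-5.9, 1.0, 14.7]
grip_width: 0.421
```

View pics/s10.png

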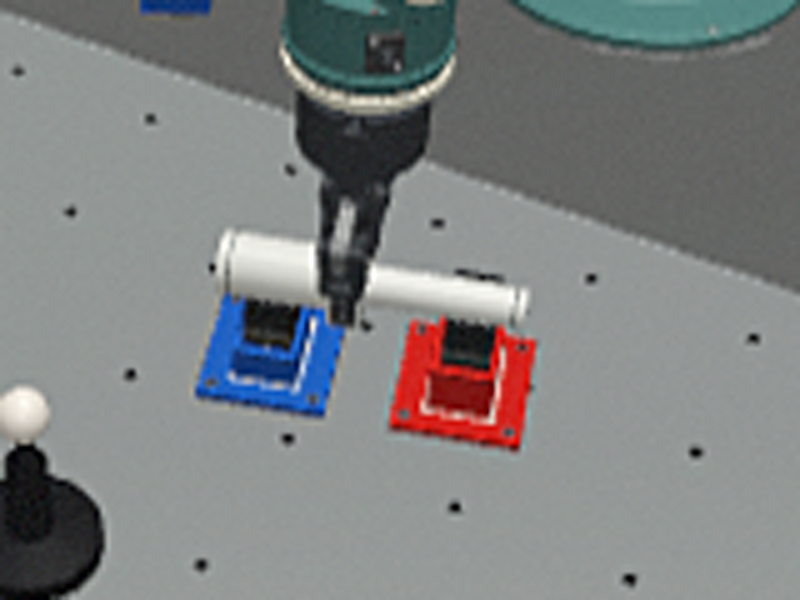

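Shaft seated in both vees, thick end over blue. Release gently.

```bash
python3 -m pendant '0 0 0 0 0 0;0 0 0 0 0 0;0 0 0 0 0 0' -0.1; python3 -m pendant '0 0 0 0 0 0;0 0 0 0 0 0;0 0 0 0 0 0;0 0 0 0 0 0' -1; python3 -m pendant '0 0 1 0 0 0;0 0 3 0 0 0;0 0 6 0 0 0;0 0 10 0 0 0;0 0 12 0 0 0;-8 -20 14 0 0 0;-8 -20 14 0 0 0;-8 -20 14 0 0 0;-8 -20 14 0 0 0;-8 -20 14 0 0 0;-8 -20 14 0 0 0;-8 -20 14 0 0 0'; python3 - <<'E'
from h import *
for cam in('top','scene'):
    c=capture(cam);save('f'+cam,c['color'],1.4)
    save('fc'+cam,c['color'][140:260,180:340] if cam=='top' else c['color'][170:290,240:400],5)
E
```

```text
time: 49.07
position: [0.5366, 0.0046, 0.0536]
eef_rot: [3.141, 0.0, 1.847]
contact_force: [-0.3, 0.4, 0.9]
grip_width: 0.551
time: 49.4
position: [0.5364, 0.0045, 0.0534]
eef_rot: [-3.141, 0.0, 1.847]
contact_force: [0.9, 0.3, -0.2]
grip_width: 0.997
time: 50.4
position: [0.455, -0.1987, 0.1946]
eef_rot: [3.141, 0.001, 1.842]
contact_force: [0.3, 0.3, -0.4]
grip_width: 0.996
```

View pics/fctop.png

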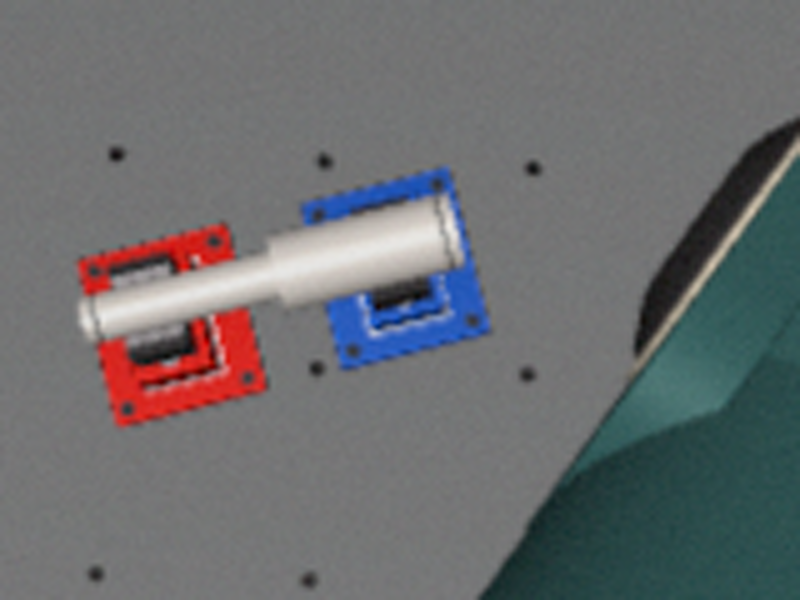

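View pics/fcscene.png

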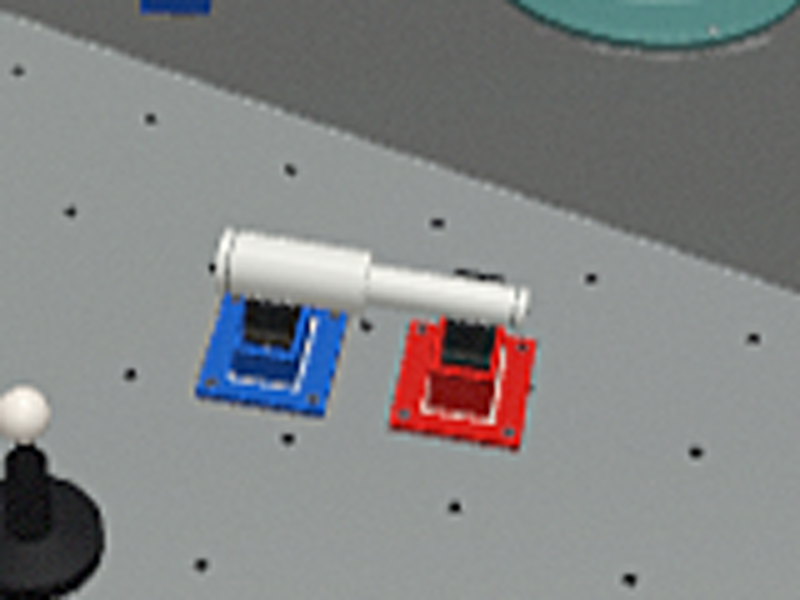

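View pics/ftop.png

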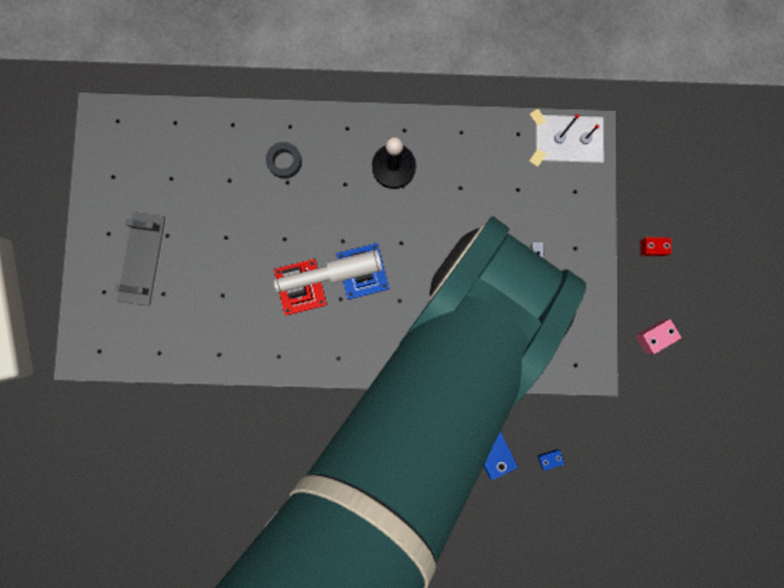

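```bash
python3 - <<'E'
from h import *
from scipy.optimize import least_squares
for cam,(r0,r1,c0,c1),bias in (('top',(160,225,185,285),(2.7,.4)),('scene',(205,245,275,355),(-3,.2))):
    c=capture(cam);W=cloud(c)
    P=W[r0:r1,c0:c1].reshape(-1,3)*1000;C=c['color'].astype(int)[r0:r1,c0:c1].reshape(-1,3)
    P=P[(P[:,2]>82)&(P[:,2]<120)&(C.min(1)>110)]-np.array([*bias,0])
    m=np.array([532.35,18.6,89.])
    e=np.array([-.2733,.9619,0]);n=np.array([-.9619,-.2733,0])
    def res(p):
        d=e+n*p[1]+np.array([0,0,p[3]]);d/=np.linalg.norm(d)
        q=P-(m+n*p[0]+np.array([0,0,p[2]]));s=q@d
        r=np.linalg.norm(q-np.outer(s,d),axis=1);w=1/(1+np.exp(-(s-p[4])/1.5))
        return r-(19*(1-w)+12*w)
    r=least_squares(res,[0,0,0,0,0],loss='soft_l1',f_scale=1.5);p=r.x
    s=(P-m)@e
    print(cam,len(P),'lat %.1f yawoff %.2f z %.1f pitch %.2f step from mid %.1f  s range %.1f %.1f (want -90, 95)'%(p[0],np.degrees(p[1]),89+p[2],np.degrees(p[3]),p[4],np.percentile(s,.3),np.percentile(s,99.7)))
    for t in('vee_a','seat_blue','seat_red'):
      for d in cut_out(t,c):
        q=W[d['mask']];q=q[~np.isnan(q[:,0])]
        if d['score']>.3 and len(q)>30: print('  ',t,round(d['score'],2),np.round(d['pixel']),rect(q,.045,.088))
    for t in('parallel','ring_gauge','ref_sphere'):
        d=cut_out(t,c)
        if d: print('  ',t,np.round(d[0]['pixel']),round(d[0]['score'],2))
o=get_obs();print(o['time'],o['contact_force'],o['position'])
E
```

```text
top 977 lat -1.1 yawoff 0.06 z 88.2 pitch 0.07 step from mid -4.2  s range -93.8 89.4 (want -90, 95)
   vee_a 0.52 [260. 196.] (array([532.8, -45.8]), array([30.8,  7.4]), -71.1, np.float64(77.8), 58)
   vee_a 0.47 [210. 200.] (array([519.1,  76.7]), array([48.6, 34. ]), 11.3, np.float64(83.6), 90)
   seat_blue 0.74 [262. 204.] None
   seat_red 0.55 [221. 216.] None
   parallel [384. 177.] 0.61
   ring_gauge [201. 111.] 0.69
   ref_sphere [278. 118.] 0.96
scene 619 lat -2.5 yawoff 0.25 z 89.5 pitch 0.47 step from mid -4.0  s range -93.3 90.2 (want -90, 95)
   vee_a 0.68 [303. 312.] None
   vee_a 0.56 [330. 236.] (array([528.4,  80.2]), array([32.2, 28.9]), -75.5, np.float64(71.3), 83)
   vee_a 0.5 [291. 233.] (array([557.7, -25.9]), array([51. , 25.8]), -21.5, np.float64(65.5), 107)
   seat_blue 0.84 [299. 247.] None
   seat_red 0.58 [330. 253.] None
   parallel [215. 201.] 0.57
   ring_gauge [308. 312.] 0.94
   ref_sphere [244. 276.] 0.76
51.2 [-0.27549297 -0.08857879  0.48817771] [ 0.45643383 -0.19541855  0.19345501]
```

Step is about 4 mm towards blue of mid, and the shaft is level. I'll check the vee and riser placing with a model overlay.

```bash
python3 - <<'E'
from h import *
def proj(c,X,b):
    X=np.array(X,float)+np.array([*b,0])/1000
    T=np.linalg.inv(c['T']);p=X@T[:3,:3].T+T[:3,3]
    f=210/np.tan(np.radians(c['vertical_fov'])/2)
    return np.stack([p[:,0]/p[:,2]*f+c['cx'],p[:,1]/p[:,2]*f+c['cy']],1)
def box(cx,cy,yaw,lx,ly,z0,z1):
    a=np.radians(yaw);ex=np.array([np.cos(a),np.sin(a)]);ey=np.array([-ex[1],ex[0]])
    q=[np.array([cx,cy])/1000+sx*ex*lx/2+sy*ey*ly/2 for sx,sy in((1,1),(1,-1),(-1,-1),(-1,1))]
    return [[*k,z0] for k in q]+[[*k,z1] for k in q]
E=[(0,1),(1,2),(2,3),(3,0),(4,5),(5,6),(6,7),(7,4),(0,4),(1,5),(2,6),(3,7)]
out=[]
for cam,(r0,c0),b in(('scene',(195,270),(-3,.2)),('top',(155,185),(2.7,.4))):
    c=capture(cam);k=7
    im=cv2.resize(c['color'][r0:r0+70,c0:c0+100],None,fx=k,fy=k,interpolation=cv2.INTER_CUBIC)
    ov=im.copy()
    for bx,col in((box(549.3,-39.2,106.05,.040,.060,.020,.045),(255,255,0)),(box(515.8,76.2,106.05,.040,.060,.020,.055),(255,255,0)),(box(549.3,-39.2,106.05,.030,.048,.045,.080),(0,255,0)),(box(515.8,76.2,106.05,.030,.048,.055,.090),(0,255,0))):
        p=((proj(c,bx,b)-[c0,r0]+.5)*k-.5).round().astype(int)
        for i,j in E: cv2.line(ov,tuple(map(int,p[i])),tuple(map(int,p[j])),col,1)
    save('ov_'+cam,ov); save('pl_'+cam,im)
E
```

```text
(no output)
```

View pics/ov_scene.png

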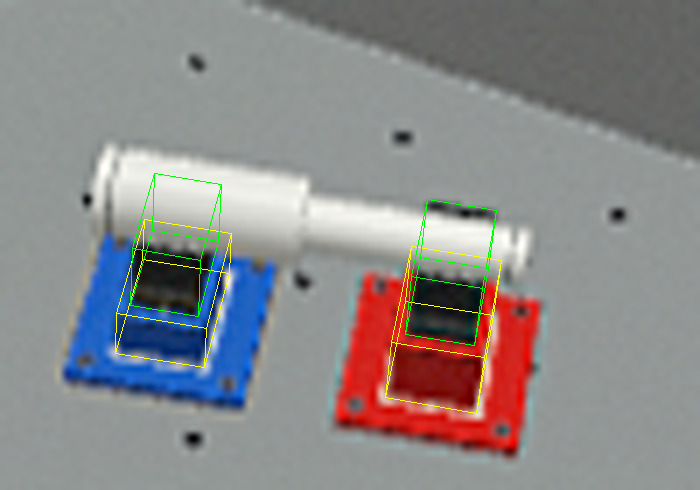

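View pics/ov_top.png

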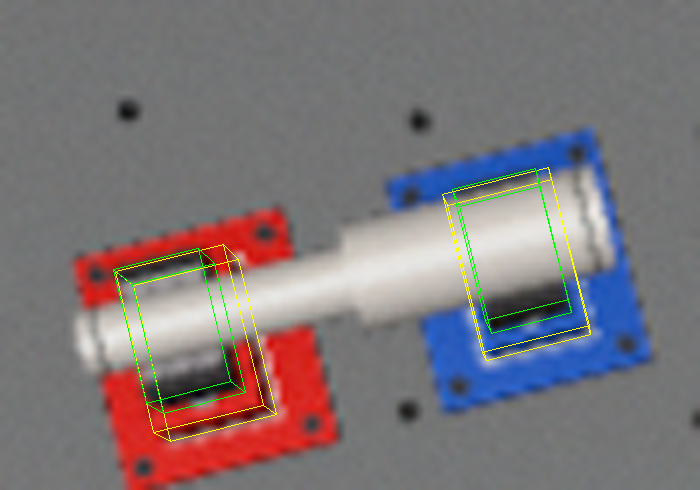

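The overlay matches vees and risers to about 1 px (2 mm) in both views: blue vee at (170,280) and red vee at (445,300) in the scene crop. The bystanders are where they were, and the arm is clear. Handing in.

```bash
python3 - <<'E'
from h import *
print(get_obs()['time']);print(finish_job())
E
```

```text
51.3
the job is handed in; nothing more can be done
None
```

The set-up is complete and I handed it in at 51.3 s; no verdict was given. The low blue and tall red risers stand on their seats, each with a vee-block on top with its groove along the seat line. The shaft lies in both grooves with its thick end on the blue side, and everything is released.

**Corrections on the way**
- The stated fingertip offset did not match: the jaws first shut above the block. I touched the blue riser's top to measure it, which put the tips about 35 mm higher than stated, and worked from that.
- I first placed both risers about 3.3 mm off along their length because of a camera bias. I re-gripped and shifted each one before adding the vees.

**Last checks**
- **Risers:** after the shift the top camera put both within 0.5 mm of their seat centres. The scene camera read up to 1.3 mm for red. Riser yaw read within about 1.3° of the seats, apart from one scene-camera reading of 3° on red.
- **Vees:** an overlay of the expected positions matched to about 1 pixel (2 mm) in both views.
- **Shaft:** the tilt read 0.07° (top) and 0.5° (scene), with the axis 88 to 89.5 mm up (89 expected).
- **Step:** both cameras put it about 4 mm to the blue side of the exact middle. I left that as "about midway" rather than disturb the stack.
- **Other things:** the ring gauge and reference sphere were unchanged in the pictures. The arm partly hid the parallel in the last top view; the scene camera still found it at about its starting spot.

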